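# Tighten the flower press evenly

## Task

Tighten the four tommy-bar nuts of the flower press by feel, crosswise and in two passes: first turn the two nuts of one diagonal down until each only lightly nips the top board, then nip the two of the other diagonal in the same way; only then bring the two nuts of one diagonal up firm, about 70 degrees further, and last those of the other diagonal. Do not overtighten any nut, which would crush the pack, and leave the other things on the shelf where they are.

Things in the scene. Friction and masses are not known exactly. Their poses are not given: they have to be found in the camera images.
- press: flower press, fixed in place: 190 x 190 mm plywood base board (top 24 mm up), an 8 mm steel stud near each corner at (+-68, +-68) mm in its frame, ending 94 mm up, and a 24 mm pack of clipped-corner card sheets on it. Origin: centre of its underside, on the work surface; z up; x and y along its edges
- board: the press's loose top board, plywood 190 x 190 x 15 mm, on the pack with the studs through its holes; origin: centre of its underside, 48 mm up; its top face is 63 mm up. A nut's clamping force is its push on this board: none until it touches, then it grows by about 20 N per rad of turn
- nut_a: steel tommy-bar nut on the stud at (+68, +68) mm, diagonal to nut_c. Origin: on the stud's axis at the underside of its rubber washer (30 mm wide), 63 to 65 mm up; z up, x along the bar. Bar: 8 mm thick, 90 mm from end to end, its axis 16 mm above the origin; hub 20 mm wide, 25 mm tall. Turned by pushing an end of the bar sideways, or by gripping the bar
- nut_b: like nut_a, on the stud at (+68, -68) mm, diagonal to nut_d. All four: clockwise from above tightens; quick thread, sinks 8 mm a turn (1.27 mm per rad). A nut stays where it is left. Each starts with its washer some 0.1 to 1.2 rad of turn short of touching the board, all different: too little to measure, it must be felt
- nut_c: like nut_a, on the stud at (-68, -68) mm, diagonal to nut_a. Feel of all four, as the sideways force on a finger that pushes the bar about 33 mm from the stud's axis at 30 to 50 mm/s: 2 to 3 N running free, about 5 N lightly nipped, about 13 N firm, 20 N crushes the pack. Friction varies this by a fifth
- nut_d: like nut_a, on the stud at (-68, +68) mm, diagonal to nut_b. For all four: the resistance is felt only while the nut turns and dies down when the push stops, so stop the push by its force. Lightly nipped is a clamping force of about 6 N; firm is about 30 N, that is some 1.2 rad (about 70 degrees) past nipped; over 65 N crushes
- mug: white ceramic mug, 82 mm wide, 92 tall, with a bamboo brush standing in it (tip about 205 mm up); a bystander; origin: centre of its underside
- spray: closed white spray bottle, 76 mm wide, 219 tall; a bystander; origin: centre of its underside
- tin: round tin canister with lid, 96 mm wide, 146 tall; a bystander; origin: centre of its underside
- basket: lime green peg basket with its hinged flap shut, 154 x 214 mm, 115 tall; a bystander; origin: centre of its underside
- jar: small glass jar with a steel cap, 52 mm wide, 52 tall, close to the press; a bystander; origin: centre of its underside
- peg_1: wooden clothes peg, 72 mm long, 10 tall, lying close to the press; a bystander; origin: centre of its underside
- peg_2: wooden clothes peg like peg_1; a bystander; origin: centre of its underside
- pencil: wooden pencil, 166 mm long, lying close to the press; a bystander; origin: centre of its underside

How it is judged:
By the outcome, as a careful person would: the job done as asked, in the order asked, and still so for the second after the job is handed in, with the robot touching nothing.
It also fails if it takes over 72 s, if anything falls off the work surface, if the arm or the gripper's body presses on something with over 40 N, if the wrist force passes 120 N, or if a joint passes its speed limit or range.

## Robot

A 6-joint arm with a two-finger parallel gripper is mounted at the origin on the work surface. World frame = base frame: x ahead of the robot, y to its left, z up, the work surface at z = 0. Lengths are in m, angles in degrees, forces in N, time in s.
With the tool pointing down it reaches from about 0.35 to 0.875 m from the base axis. Payload 4.2 kg.
Tool frame: the origin (TCP) lies on the centre line of the jaws, within the pads' length; the fingertips stand 19 mm ahead of it and the grasp point (between the pads) is the TCP; z points along the fingers, y is the line along which they close (so a half turn about z gives the same grasp; the last joint's range is limited). The gripper opens to 87 mm and grips with 3 to 60 N. Pads are 19 mm wide; open, the fingers measure 117 mm over their backs; the gripper's body (75 mm by 190 mm) begins 51 mm behind the grasp point.
Start: joints at [-49.928, 22.042, 0.453, 0, -68.411, -14.817], TCP at [0.267, -0.565, 0.242] pointing down, gripper open.
Joint ranges: [-179.83, 179.83], [-69.29, 118.12], [-61.27, 80.66], [-181.25, 117.63], [-171.15, -9.14], [-177.46, 177.46]. Speed limits (degrees/s): [159.86, 159.86, 180, 180, 180, 180].

## Interface

Orientations are given as a 3x3 rotation matrix whose columns are the frame's x, y, z axes.
In Python, from station import sense, capture, finish_job, search_frame, masks_of gives the robot as it stands.
- The arm moves only by the tool drive_tool, never from a script. Its argument "rows" is a list of rows, each a list of 7 numbers: the opening in per cent of the stroke, from 0 (shut) to 100 (fully open), then the shift along the world's x, y, z in mm, then the turn, a rotation vector about the world's x, y, z in rad. In form: [[fingers, dx, dy, dz, wx, wy, wz], ...]. A call has 1 to 5 rows; each row shifts and turns the commanded pose from where the row before left it; what a row does not reach is not made up. A row lasts 1/12 s, in which the tool goes at most 41.7 mm and 7.16 degrees, less where a joint would pass 70% of its speed; a pose out of reach is approached as far as the arm can. A call is refused whole if a number of a shift passes 41.7 or a number of a turn 0.125, either way. A call with a gripper value outside its range is refused whole. The fingers move at their own pace and stop on an object; the grip force is fixed at half the most. Time passes only in rows, so rows that do not move let the fingers close. It gives the time, the measured TCP pose, the force, the opening and the grip force at its end, in the units of the state.
- sense(): the state, without advancing time (a new reading comes with each control period).
- capture(name): name is "scene" or "top"; returns a dict with "frame" (400x640x3 uint8, red, green, blue), "z_map" (400x640 float32, m along the optical axis (not along the pixel's ray), 0 where there is no reading), "fx", "fy", "cx", "cy" (pixels), "distortion" ([k1, k2, p1, p2, k3] as OpenCV has them; the pictures are not rectified), "R" (3x3) and "t" (3): a world point X has camera coordinates R X + t. Camera axes: x right, y down, z forward; pixel columns grow to the right and rows downward; lengths in m; the calibration is good to about 2 mm. A picture is of the moment at which its call begins.
- finish_job(): hands the job in; it is judged then, once.
Trained networks look in a picture, given as the dict that the camera call returned (one of the last four; its "shot" number tells which), for a name from the list of things; names that differ only in an ending like _2 or _b are one class to them, and where a whole thing is asked for, a point or a joint stands for the part that bears it (a point fixed in the world has none). Each returns a list of dicts, best first, with "p" (0 to 1); they miss things now and then, are a little off and sometimes report something else, mostly with a low value. They report only what shows in the picture. A call takes as long as a camera call.
- search_frame(label, picture): "xy" ([column, row] in pixels, amid what is visible of it).
- masks_of(label, picture): "region" (400x640 bool, what is visible of it) and "xy" ([column, row] in pixels, amid what is visible of it).
The state is a dict: "time_s": time; "joints": joint angles; "joint_velocities": joint speeds; "effort": joint torques, N m; "tcp_pos": TCP position; "ee_rot": TCP orientation; "wrist_force": force on the tool from outside, world axes, zero at the start; "moment": the same for the moment, N m; "gripper_width": opening from 0.0 (shut) to 1.0 (fully open); "gripper_force": force on a finger pad.
Only numpy, scipy, OpenCV 4.12 (cv2) and the standard library are available. Lean on these libraries where they do the work, as an engineer would, in place of code of your own. Each camera call takes 0.05 s, during which the arm holds its last target. There are 200 camera calls.

## Working session

There is one attempt and no reset: what is moved stays moved. The work goes in short steps, Python scripts to look and compute and a tool call to move; the robot and the scene stay as the last step left them, time stands still between calls to the robot, and variables do not carry over. Pictures are saved under pics/ and viewed, at most 10 in all, crops included, and the job is handed in when it is done.

Besides the shell and the picture viewer there is one more tool, called after "Emit:" in YAML: its name, and indented under it one key for each argument. drive_tool: Moves the arm, as the interface text tells. Its arguments: {"type":"object","properties":{"rows":{"type":"array"}},"required":["rows"]}

```bash
mkdir -p pics; cat > h.py <<'E'
import numpy as np, cv2
from station import *
def px2w(c,uv,z=None,depth=None):
    K=np.array([[c['fx'],0,c['cx']],[0,c['fy'],c['cy']],[0,0,1]]);uv=np.array(uv,float).reshape(-1,1,2)
    n=cv2.undistortPoints(uv,K,np.array(c['distortion'])).reshape(-1,2)
    d=np.c_[n,np.ones(len(n))]; R=np.array(c['R']);t=np.array(c['t'])
    o=-R.T@t; dw=d@R
    if z is not None: s=(z-o[2])/dw[:,2]
    else: s=np.array(depth)
    return o+dw*s[:,None]
def cloud(c,m):
    v,u=np.nonzero(m&(c['z_map']>0)); return px2w(c,np.c_[u,v],depth=c['z_map'][v,u])
E
python3 - <<'E'
from h import *
s=sense();print(s)
for n in ['top','scene']:
    c=capture(n);cv2.imwrite(f'pics/{n}1.png',c['frame'][:,:,::-1])
    for l in ['press','board','nut_a','mug','spray','tin','basket','jar','peg_1','pencil']:
        for r in masks_of(l,c)[:5]:
            p=cloud(c,r['region'])
            print(n,l,round(r['p'],2),np.round(r['xy']),r['region'].sum(),np.round(np.median(p,0),3) if len(p) else '',np.round(np.percentile(p,[2,98],axis=0),3).tolist() if len(p) else '')
E
```

```text
{'time_s': 0.0, 'joints': array([-4.99280145e+01,  2.20919436e+01,  3.80007106e-01, -3.04679196e-02,
       -6.84106371e+01, -1.48173947e+01]), 'joint_velocities': array([ 0.00010169,  0.00194067, -0.03612697,  0.02874389, -0.03092406,
       -0.03134796]), 'effort': array([ 9.97547540e-04, -3.90665317e+01,  1.87403673e+01,  4.21979651e+00,
        1.09404660e-02, -1.96553897e-04]), 'tcp_pos': array([ 0.2664458 , -0.56474109,  0.24044482]), 'ee_rot': array([[-9.04504616e-01, -4.26462662e-01, -9.98770434e-04],
       [-4.26463826e-01,  9.04502505e-01,  1.95534852e-03],
       [ 6.95072260e-05,  2.19456122e-03, -9.99997590e-01]]), 'wrist_force': array([-0.12235895,  0.2699412 ,  1.21614314]), 'moment': array([ 0.02061418, -0.01246474, -0.0523455 ]), 'gripper_force': 0.0, 'gripper_width': 1.0012010460789325}
top press 0.87 [353. 174.] 470 [ 0.579 -0.097  0.082] [[0.465, -0.225, 0.062], [0.687, 0.003, 0.094]]
top board 0.79 [356. 193.] 3193 [ 0.568 -0.102  0.063] [[0.46, -0.201, 0.056], [0.668, 0.01, 0.081]]
top board 0.58 [477. 255.] 840 [ 0.376 -0.481  0.064] [[0.341, -0.516, 0.003], [
[... 2083 characters left out ...]
.29 [327. 249.] 82 [0.679 0.001 0.007] [[0.65, -0.02, -0.003], [0.702, 0.025, 0.012]]
scene spray 0.71 [152. 231.] 1919 [ 0.614 -0.49   0.12 ] [[0.561, -0.529, 0.003], [0.629, -0.455, 0.218]]
scene tin 0.78 [210. 262.] 1892 [ 0.763 -0.348  0.102] [[0.693, -0.391, 0.006], [0.777, -0.306, 0.136]]
scene basket 0.88 [430. 177.] 3064 [0.489 0.433 0.091] [[0.359, 0.352, 0.001], [0.507, 0.553, 0.117]]
scene jar 0.5 [245. 215.] 297 [ 0.475 -0.223  0.037] [[0.441, -0.246, 0.0], [0.485, -0.199, 0.053]]
scene peg_1 0.43 [330. 248.] 47 [0.677 0.004 0.007] [[0.651, -0.011, -0.002], [0.7, 0.021, 0.012]]
scene pencil 0.54 [264. 260.] 123 [ 0.681 -0.19   0.005] [[0.642, -0.249, -0.0], [0.721, -0.132, 0.01]]
```

View pics/top1.png

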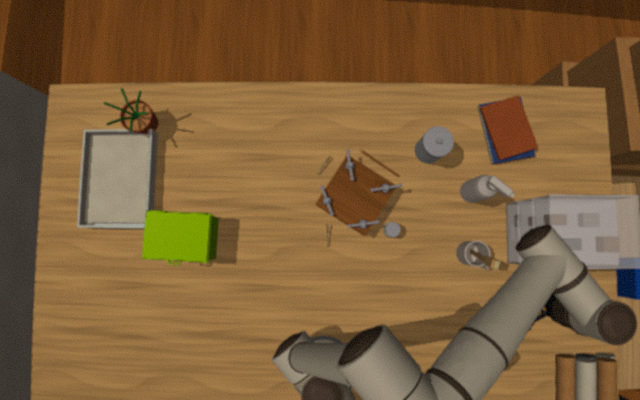

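View pics/scene1.png

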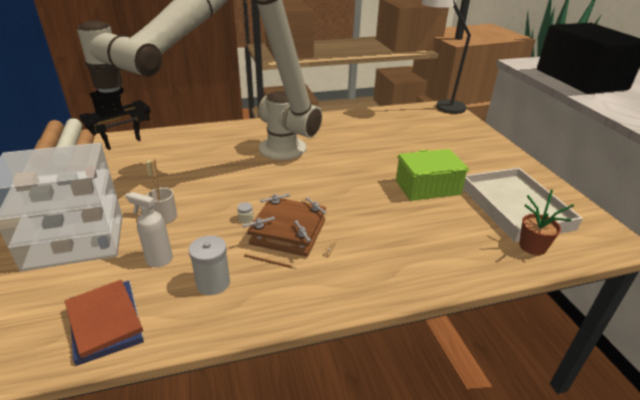

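The top view shows the press turned diagonally around pixel (355,195). Its nuts are at about (350,165), (384,188), (363,224) and (327,201). The jar, pencil and two pegs lie close by. In the scene view the four bars stand free above the board. Next I fit the stud square and the bar angles.

```bash
python3 - <<'E'
from h import *
from scipy.optimize import least_squares
P={}
for n in ['top','scene']:
    c=capture(n); p=cloud(c,np.ones((400,640),bool))
    k=(np.hypot(p[:,0]-.575,p[:,1]+.105)<.17)&(p[:,2]>.0745)&(p[:,2]<.1); P[n]=p[k]
    b=cloud(c,np.ones((400,640),bool)); k=(np.hypot(b[:,0]-.575,b[:,1]+.105)<.15)&(b[:,2]>.055)&(b[:,2]<.068)
    print(n,len(P[n]),'board z',np.median(b[k,2]))
    if n=='top':
        r=cv2.minAreaRect((b[k][:,:2]*1000).astype(np.float32)); print('board rect',r)
    f=cv2.resize(c['frame'][(140 if n=='top' else 170):(250 if n=='top' else 290),(290 if n=='top' else 220):(420 if n=='top' else 350)],None,fx=6,fy=5,interpolation=cv2.INTER_CUBIC)
    if n=='top': cv2.imwrite('pics/topcrop.png',f[:,:,::-1])
def studs(x,y,a):
    return np.array([[x,y]])+.068*np.array([[1,1],[1,-1],[-1,-1],[-1,1]])@np.array([[np.cos(a),np.sin(a)],[-np.sin(a),np.cos(a)]])
def model(q,A):
    S=studs(*q[:3]); r=[]
    D=A[:,None,:2]-S[None]; j=np.argmin(np.hypot(D[...,0],D[...,1]),1)
    d=D[np.arange(len(A)),j]; th=q[3:][j]
    u=d[:,0]*np.cos(th)+d[:,1]*np.sin(th); v=-d[:,0]*np.sin(th)+d[:,1]*np.cos(th)
    # distance outside bar/hub outline
    bar=np.hypot(np.maximum(abs(u)-.045,0),v); hub=np.hypot(u,v)
    return np.where(hub<.013,hub*.5,bar)
for name,A in [('top',P['top']),('scene',P['scene']),('both',np.vstack([P['top'],P['scene']]))]:
    best=None
    for a0 in np.radians([20,35,50,65]):
        q=np.r_[.575,-.1,a0]; S=studs(*q); ths=[]
        for it in range(3):
            D=A[:,None,:2]-S[None];j=np.argmin(np.hypot(D[...,0],D[...,1]),1);ths=[]
            for i in range(4):
                w=A[j==i][:,:2]
                if len(w)<3: ths.append(0);continue
                U=np.linalg.svd(w-w.mean(0))[2][0];ths.append(np.arctan2(U[1],U[0]))
        s=least_squares(model,np.r_[q,ths],args=(A,),loss='soft_l1',f_scale=.004,x_scale=np.r_[.01,.01,.1,np.ones(4)*.1])
        if best is None or s.cost<best.cost: best=s
    q=best.x;print(name,best.cost,np.round(q[:2],4),'yaw',np.degrees(q[2]),'bars',np.round(np.degrees(q[3:])%180,1));print(np.round(studs(*q[:3]),4).tolist())
E
```

```text
top 415 board z 0.06311961898530227
board rect ((554.9223022460938, -121.50616455078125), (239.67611694335938, 191.11563110351562), 57.81926345825195)
scene 392 board z 0.06173099740905841
top 0.0018680226946200436 [ 0.5676 -0.0995] yaw 57.65557869339547 bars [ 21.    9.  100.5  98.9]
[[0.5466, -0.0057], [0.6615, -0.0785], [0.5887, -0.1934], [0.4738, -0.1206]]
scene 0.0017157715572632174 [ 0.571  -0.1028] yaw 57.62963855639024 bars [21.3  9.6 98.8 98.8]
[[0.5499, -0.009], [0.6648, -0.0818], [0.592, -0.1967], [0.4771, -0.1238]]
both 0.004239333668132883 [ 0.5691 -0.1015] yaw 57.90836566586394 bars [20.8  9.1 99.5 99. ]
[[0.5476, -0.0077], [0.6628, -0.08], [0.5906, -0.1952], [0.4754, -0.123]]
```

View pics/topcrop.png

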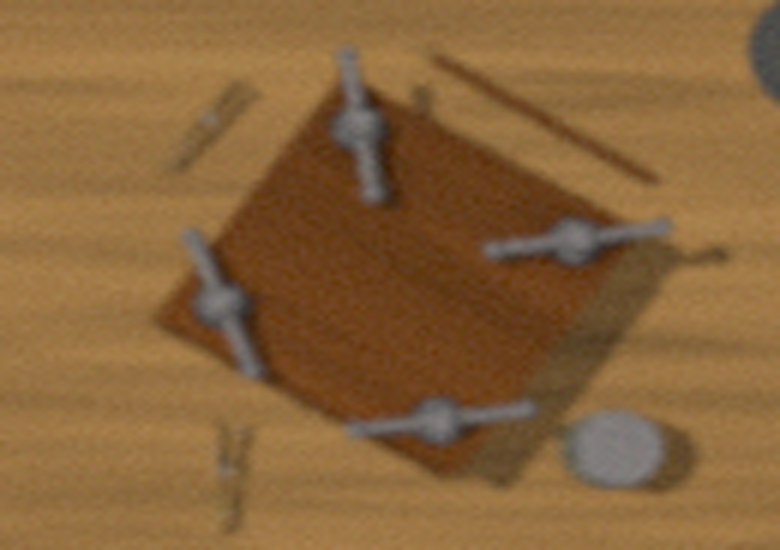

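```bash
cat > plan.py <<'E'
import sys,json
from h import *
S={1:(547.6,-7.7,20.8),2:(662.8,-80.,9.1),3:(590.6,-195.2,99.5),4:(475.4,-123.,99.)}
R0=np.array([33,19.])
def rot(a): return np.array([[np.cos(a),-np.sin(a)],[np.sin(a),np.cos(a)]])
def pose(nut,ang): return np.array(S[nut][:2])+rot(np.radians(ang))@R0
def emit(rows,tag):
    print(tag)
    for i in range(0,len(rows),5): print(json.dumps(rows[i:i+5]))
def seg(p,q,dyaw,f=0,vmax=33,wmax=.118):
    n=max(1,int(np.ceil(max(np.linalg.norm(q-p)/vmax,abs(dyaw)/wmax))))
    return [[f]+[round(float(v),1) for v in (q-p)/n]+[0,0,round(float(dyaw/n),3)] for _ in range(n)]
def arc(nut,a0,n,step=.1):
    r=[];p=pose(nut,a0)
    for k in range(1,n+1):
        q=pose(nut,a0-np.degrees(step)*k); r.append([0]+[round(float(v),1) for v in q-p]+[0,0,-step]);p=q
    return r
def state():
    s=sense();R=s['ee_rot'];return s,s['tcp_pos']*1000,np.degrees(np.arctan2(R[1,0],R[0,0]))
def go(nut,bar,end,zt,stand=.3,ztravel=125,zlow=87,need=90):
    """bar: bar angle deg; end 0/180 chooses pushed end. tool yaw = bar mod 180"""
    s,p,y=state(); a=bar+end+np.degrees(stand); tgt=pose(nut,a)
    j1=np.degrees(np.arctan2(tgt[1],tgt[0])); best=None
    for k in range(-3,4):
        ty=a+180*k
        # unwrap current yaw consistent with joint 6
        yc=s['joints'][0]+s['joints'][5]-90
        j6=ty+90-j1
        if j6<172 and j6-need>-172 and (best is None or abs(ty-yc)<abs(best-yc)): best=ty
    yc=s['joints'][0]+s['joints'][5]-90
    d=np.radians(best-yc); print('pos',p.round(1),'yaw',round(y,1),round(yc,1),'-> yaw',round(best,1),'xy',tgt.round(1),'j6',round(best+90-j1))
    q=p.copy()
    if p[2]<zt-3: u=p.copy();u[2]=zt;emit(seg(p,u,0),'lift');q=u
    v=np.r_[tgt,zt];emit(seg(q,v,d),'travel')
    w=np.r_[tgt,zlow];emit(seg(v,w,0,vmax=20),'down')
    emit(arc(nut,a,20),'arc')
def torque(nut):
    s=sense();d=s['tcp_pos'][:2]-np.array(S[nut][:2])/1000;F=s['wrist_force'];M=s['moment']
    print('T about stud',round(M[2]+d[0]*F[1]-d[1]*F[0],3),'Mz',round(M[2],3),'F',F.round(2))
E
python3 - <<'E'
from plan import *
go(3,99.5,0,290); go(3,99.5,180,290)
E
```

```text
pos [ 266.6 -565.2  241.5] yaw -154.7 -154.7 -> yaw -63.3 xy [ 558.8 -174.2] j6 44
lift
[[0, 0.0, 0.0, 24.2, 0, 0, 0.0], [0, 0.0, 0.0, 24.2, 0, 0, 0.0]]
travel
[[0, 19.5, 26.1, 0.0, 0, 0, 0.106], [0, 19.5, 26.1, 0.0, 0, 0, 0.106], [0, 19.5, 26.1, 0.0, 0, 0, 0.106], [0, 19.5, 26.1, 0.0, 0, 0, 0.106], [0, 19.5, 26.1, 0.0, 0, 0, 0.106]]
[[0, 19.5, 26.1, 0.0, 0, 0, 0.106], [0, 19.5, 26.1, 0.0, 0, 0, 0.106], [0, 19.5, 26.1, 0.0, 0, 0, 0.106], [0, 19.5, 26.1, 0.0, 0, 0, 0.106], [0, 19.5, 26.1, 0.0, 0, 0, 0.106]]
[[0, 19.5, 26.1, 0.0, 0, 0, 0.106], [0, 19.5, 26.1, 0.0, 0, 0, 0.106], [0, 19.5, 26.1, 0.0, 0, 0, 0.106], [0, 19.5, 26.1, 0.0, 0, 0, 0.106], [0, 19.5, 26.1, 0.0, 0, 0, 0.106]]
down
[[0, 0.0, 0.0, -18.5, 0, 0, 0.0], [0, 0.0, 0.0, -18.5, 0, 0, 0.0], [0, 0.0, 0.0, -18.5, 0, 0, 0.0], [0, 0.0, 0.0, -18.5, 0, 0, 0.0], [0, 0.0, 0.0, -18.5, 0, 0, 0.0]]
[[0, 0.0, 0.0, -18.5, 0, 0, 0.0], [0, 0.0, 0.0, -18.5, 0, 0, 0.0], [0, 0.0, 0.0, -18.5, 0, 0, 0.0], [0, 0.0, 0.0, -18.5, 0, 0, 0.0], [0, 0.0, 0.0, -18.5, 0, 0, 0.0]]
[[0, 0.0, 0.0, -18.5, 0, 0, 0.0]]
arc
[[0, 2.3, 3.1, 0, 0, -0.1], [0, 2.5, 
[... 1457 characters left out ...]
.0, -18.5, 0, 0, 0.0], [0, 0.0, 0.0, -18.5, 0, 0, 0.0], [0, 0.0, 0.0, -18.5, 0, 0, 0.0]]
[[0, 0.0, 0.0, -18.5, 0, 0, 0.0]]
arc
[[0, -2.3, -3.1, 0, 0, -0.1], [0, -2.5, -2.8, 0, 0, -0.1], [0, -2.8, -2.6, 0, 0, -0.1], [0, -3.1, -2.3, 0, 0, -0.1], [0, -3.3, -2.0, 0, 0, -0.1]]
[[0, -3.4, -1.6, 0, 0, -0.1], [0, -3.6, -1.3, 0, 0, -0.1], [0, -3.7, -0.9, 0, 0, -0.1], [0, -3.8, -0.5, 0, 0, -0.1], [0, -3.8, -0.1, 0, 0, -0.1]]
[[0, -3.8, 0.2, 0, 0, -0.1], [0, -3.8, 0.6, 0, 0, -0.1], [0, -3.7, 1.0, 0, 0, -0.1], [0, -3.6, 1.3, 0, 0, -0.1], [0, -3.4, 1.7, 0, 0, -0.1]]
[[0, -3.2, 2.0, 0, 0, -0.1], [0, -3.0, 2.3, 0, 0, -0.1], [0, -2.8, 2.6, 0, 0, -0.1], [0, -2.5, 2.9, 0, 0, -0.1], [0, -2.2, 3.1, 0, 0, -0.1]]
```

Emit:
drive_tool:
  rows:
    - [0, 0, 0, 25, 0, 0, 0]
    - [0, 0, 0, 25, 0, 0, 0]
    - [0, 19.5, 26, 0, 0, 0, 0.106]
    - [0, 19.5, 26, 0, 0, 0, 0.106]
    - [0, 19.5, 26, 0, 0, 0, 0.106]

```text
time_s: 1.62
tcp_pos: [0.3255, -0.4866, 0.2919]
ee_rot: [[-0.723, -0.691, 0.001], [-0.691, 0.723, -0.001], [-0.0, -0.001, -1.0]]
wrist_force: [-0.1, -0.4, -0.2]
gripper_width: 0.705
gripper_force: 0.0
```

Emit:
drive_tool:
  rows:
    - [0, 19.5, 26, 0, 0, 0, 0.106]
    - [0, 19.5, 26, 0, 0, 0, 0.106]
    - [0, 19.5, 26, 0, 0, 0, 0.106]
    - [0, 19.5, 26, 0, 0, 0, 0.106]
    - [0, 19.5, 26, 0, 0, 0, 0.106]

```text
time_s: 2.03
tcp_pos: [0.4234, -0.3558, 0.2918]
ee_rot: [[-0.273, -0.962, 0.0], [-0.962, 0.273, -0.0], [0.0, -0.0, -1.0]]
wrist_force: [0.8, -0.1, 0.6]
gripper_width: 0.326
gripper_force: 0.0
```

Emit:
drive_tool:
  rows:
    - [0, 19.5, 26, 0, 0, 0, 0.106]
    - [0, 19.5, 26, 0, 0, 0, 0.106]
    - [0, 19.5, 26, -20, 0, 0, 0.106]
    - [0, 19.5, 26, -20, 0, 0, 0.106]
    - [0, 19.5, 26, -20, 0, 0, 0.106]

```text
time_s: 2.45
tcp_pos: [0.5211, -0.2258, 0.2315]
ee_rot: [[0.251, -0.968, 0.002], [-0.968, -0.251, -0.0], [0.001, -0.002, -1.0]]
wrist_force: [0.4, -1.0, -1.0]
gripper_width: 0.018
gripper_force: 0.0
```

Emit:
drive_tool:
  rows:
    - [0, 19.5, 26, -20, 0, 0, 0.106]
    - [0, 19.5, 26, -20, 0, 0, 0.106]
    - [0, 0, 0, -30, 0, 0, 0]
    - [0, 0, 0, -20, 0, 0, 0]
    - [0, 0, 0, -10, 0, 0, 0]

```text
time_s: 2.87
tcp_pos: [0.5578, -0.1742, 0.1283]
ee_rot: [[0.445, -0.896, -0.006], [-0.896, -0.445, 0.001], [-0.003, 0.005, -1.0]]
wrist_force: [-0.6, 0.2, -0.3]
gripper_width: 0.005
gripper_force: 0.0
```

```bash
sed -i 's/for v in q-p\]+\[0,0,-step\]/for v in q-p]+[0,0,0,-step]/' plan.py; python3 - <<'E'
from plan import *
print(sense()['time_s'],sense()['gripper_width'],sense()['ee_rot'].round(3).tolist())
go(3,99.5,0,125);torque(3)
E
```

```text
2.8667 0.00543339017185728 [[0.445, -0.896, -0.006], [-0.896, -0.445, 0.001], [-0.003, 0.005, -1.0]]
pos [ 557.8 -174.2  128.3] yaw -63.6 -63.6 -> yaw -63.3 xy [ 558.8 -174.2] j6 44
travel
[[0, 1.0, -0.0, -3.3, 0, 0, 0.004]]
down
[[0, 0.0, 0.0, -19.0, 0, 0, 0.0], [0, 0.0, 0.0, -19.0, 0, 0, 0.0]]
arc
[[0, 2.3, 3.1, 0, 0, 0, -0.1], [0, 2.5, 2.8, 0, 0, 0, -0.1], [0, 2.8, 2.6, 0, 0, 0, -0.1], [0, 3.1, 2.3, 0, 0, 0, -0.1], [0, 3.3, 2.0, 0, 0, 0, -0.1]]
[[0, 3.4, 1.6, 0, 0, 0, -0.1], [0, 3.6, 1.3, 0, 0, 0, -0.1], [0, 3.7, 0.9, 0, 0, 0, -0.1], [0, 3.8, 0.5, 0, 0, 0, -0.1], [0, 3.8, 0.1, 0, 0, 0, -0.1]]
[[0, 3.8, -0.2, 0, 0, 0, -0.1], [0, 3.8, -0.6, 0, 0, 0, -0.1], [0, 3.7, -1.0, 0, 0, 0, -0.1], [0, 3.6, -1.3, 0, 0, 0, -0.1], [0, 3.4, -1.7, 0, 0, 0, -0.1]]
[[0, 3.2, -2.0, 0, 0, 0, -0.1], [0, 3.0, -2.3, 0, 0, 0, -0.1], [0, 2.8, -2.6, 0, 0, 0, -0.1], [0, 2.5, -2.9, 0, 0, 0, -0.1], [0, 2.2, -3.1, 0, 0, 0, -0.1]]
T about stud 0.003 Mz -0.002 F [-0.61  0.24 -0.29]
```

Emit:
drive_tool:
  rows:
    - [0, 0.5, 0, -22, 0, 0, 0]
    - [0, 0.5, 0, -19, 0, 0, 0]

```text
time_s: 3.03
tcp_pos: [0.5609, -0.1755, 0.0906]
ee_rot: [[0.444, -0.896, 0.002], [-0.896, -0.444, -0.0], [0.001, -0.002, -1.0]]
wrist_force: [-0.4, -0.2, 0.7]
gripper_width: 0.005
gripper_force: 0.0
```

Emit:
drive_tool:
  rows:
    - [0, 2.3, 3.1, 0, 0, 0, -0.1]
    - [0, 2.5, 2.8, 0, 0, 0, -0.1]

```text
time_s: 3.2
tcp_pos: [0.5645, -0.1698, 0.0898]
ee_rot: [[0.252, -0.968, -0.002], [-0.968, -0.252, -0.0], [-0.0, 0.002, -1.0]]
wrist_force: [0.2, 0.3, 0.4]
gripper_width: 0.008
gripper_force: 0.0
```

Emit:
drive_tool:
  rows:
    - [0, 2.8, 2.6, 0, 0, 0, -0.1]

```text
time_s: 3.28
tcp_pos: [0.5682, -0.1672, 0.0909]
ee_rot: [[0.154, -0.988, 0.001], [-0.988, -0.154, -0.0], [0.001, -0.001, -1.0]]
wrist_force: [0.3, -0.3, 0.4]
gripper_width: 0.007
gripper_force: 0.0
```

Emit:
drive_tool:
  rows:
    - [0, 3.1, 2.3, 0, 0, 0, -0.1]

```text
time_s: 3.37
tcp_pos: [0.5713, -0.1649, 0.0913]
ee_rot: [[0.055, -0.999, 0.001], [-0.999, -0.055, -0.0], [0.0, -0.001, -1.0]]
wrist_force: [0.3, -1.6, -0.3]
gripper_width: 0.005
gripper_force: 0.7
```

Emit:
drive_tool:
  rows:
    - [0, 3.3, 2.0, -1, 0, 0, -0.1]

```text
time_s: 3.45
tcp_pos: [0.5742, -0.163, 0.0904]
ee_rot: [[-0.045, -0.999, 0.0], [-0.999, 0.045, -0.001], [0.001, -0.0, -1.0]]
wrist_force: [-1.8, -1.1, 1.1]
gripper_width: 0.01
gripper_force: 0.7
```

Emit:
drive_tool:
  rows:
    - [0, 3.4, 1.6, -1, 0, 0, -0.1]

```text
time_s: 3.53
tcp_pos: [0.5775, -0.1614, 0.0894]
ee_rot: [[-0.145, -0.989, -0.0], [-0.989, 0.145, -0.0], [0.0, 0.0, -1.0]]
wrist_force: [-1.1, -0.6, 1.1]
gripper_width: 0.011
gripper_force: 0.7
```

Emit:
drive_tool:
  rows:
    - [0, 3.6, 1.3, 0, 0, 0, -0.1]

```text
time_s: 3.62
tcp_pos: [0.5809, -0.1601, 0.0892]
ee_rot: [[-0.243, -0.97, -0.001], [-0.97, 0.243, -0.0], [0.001, 0.001, -1.0]]
wrist_force: [-1.5, -0.5, 1.1]
gripper_width: 0.002
gripper_force: 0.7
```

Emit:
drive_tool:
  rows:
    - [0, 3.7, 0.9, 0, 0, 0, -0.1]

```text
time_s: 3.7
tcp_pos: [0.5844, -0.1592, 0.0892]
ee_rot: [[-0.339, -0.941, -0.001], [-0.941, 0.339, -0.0], [0.001, 0.001, -1.0]]
wrist_force: [-1.5, -1.7, 0.2]
gripper_width: 0.004
gripper_force: 0.7
```

```bash
python3 -c "
from plan import *
torque(3)"
```

```text
T about stud 0.08 Mz 0.016 F [-1.47 -1.72  0.16]
```

Emit:
drive_tool:
  rows:
    - [0, 3.8, 0.5, 0, 0, 0, -0.1]

```text
time_s: 3.78
tcp_pos: [0.5881, -0.1587, 0.0891]
ee_rot: [[-0.431, -0.902, -0.001], [-0.902, 0.431, -0.0], [0.001, 0.001, -1.0]]
wrist_force: [-1.2, -0.0, 0.2]
gripper_width: 0.007
gripper_force: 0.7
```

```bash
python3 -c "
from plan import *
torque(3)"
```

```text
T about stud 0.052 Mz 0.009 F [-1.17 -0.04  0.18]
```

Emit:
drive_tool:
  rows:
    - [0, 3.8, 0.1, 0, 0, 0, -0.1]

```text
time_s: 3.87
tcp_pos: [0.5918, -0.1586, 0.089]
ee_rot: [[-0.519, -0.855, -0.001], [-0.855, 0.519, -0.0], [0.001, 0.001, -1.0]]
wrist_force: [-1.3, -0.7, -1.0]
gripper_width: 0.005
gripper_force: 0.7
```

```bash
python3 -c "
from plan import *
torque(3)"
```

```text
T about stud 0.009 Mz -0.037 F [-1.29 -0.69 -0.97]
```

Emit:
drive_tool:
  rows:
    - [0, 3.8, -0.2, 0, 0, 0, -0.1]

```text
time_s: 3.95
tcp_pos: [0.5956, -0.1588, 0.089]
ee_rot: [[-0.602, -0.799, -0.002], [-0.799, 0.602, -0.0], [0.001, 0.001, -1.0]]
wrist_force: [-2.4, 0.3, 0.7]
gripper_width: 0.008
gripper_force: 0.7
```

Emit:
drive_tool:
  rows:
    - [0, 3.8, -0.6, 0, 0, 0, -0.1]

```text
time_s: 4.03
tcp_pos: [0.5994, -0.1594, 0.0889]
ee_rot: [[-0.679, -0.735, -0.002], [-0.735, 0.679, -0.0], [0.001, 0.001, -1.0]]
wrist_force: [-1.2, 0.1, -0.2]
gripper_width: 0.005
gripper_force: 0.7
```

```bash
python3 -c "
from plan import *
torque(3)
c=capture('scene');cv2.imwrite('pics/s2.png',cv2.resize(c['frame'][150:280,200:360],None,fx=5,fy=4.5)[:,:,::-1])"
```

```text
T about stud 0.045 Mz 0.003 F [-1.17  0.07 -0.22]
```

View pics/s2.png

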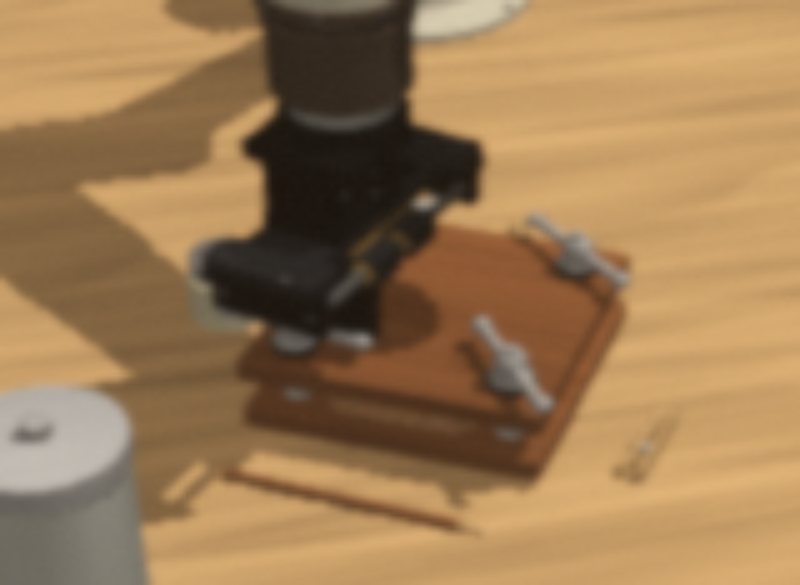

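The scene crop shows the finger behind nut 3's bar: hub at about (295,340), bar tip at about (365,340). The bar is turning with the finger and still runs free, so I keep pushing.

Emit:
drive_tool:
  rows:
    - [0, 3.7, -1.0, 0, 0, 0, -0.1]

```text
time_s: 4.17
tcp_pos: [0.603, -0.1602, 0.0889]
ee_rot: [[-0.745, -0.667, -0.001], [-0.667, 0.745, 0.0], [0.001, 0.001, -1.0]]
wrist_force: [-2.1, -0.7, -0.7]
gripper_width: 0.004
gripper_force: 0.7
```

```bash
python3 -c "
from plan import *
torque(3)"
```

```text
T about stud 0.036 Mz -0.029 F [-2.12 -0.73 -0.73]
```

Emit:
drive_tool:
  rows:
    - [0, 3.6, -1.3, 0, 0, 0, -0.1]

```text
time_s: 4.25
tcp_pos: [0.6067, -0.1615, 0.0889]
ee_rot: [[-0.809, -0.587, -0.001], [-0.587, 0.809, 0.0], [0.001, 0.001, -1.0]]
wrist_force: [-1.4, 0.4, -0.6]
gripper_width: 0.005
gripper_force: 0.7
```

```bash
python3 -c "
from plan import *
torque(3)"
```

```text
T about stud 0.129 Mz 0.075 F [-1.41  0.37 -0.57]
```

Emit:
drive_tool:
  rows:
    - [0, 3.4, -1.7, 0, 0, 0, -0.1]

```text
time_s: 4.33
tcp_pos: [0.6102, -0.1631, 0.0889]
ee_rot: [[-0.864, -0.503, -0.001], [-0.503, 0.864, 0.0], [0.001, 0.001, -1.0]]
wrist_force: [-1.9, 0.7, -0.1]
gripper_width: 0.011
gripper_force: 0.7
```

Emit:
drive_tool:
  rows:
    - [0, 3.2, -2.0, 0, 0, 0, -0.1]

```text
time_s: 4.42
tcp_pos: [0.6134, -0.1651, 0.0888]
ee_rot: [[-0.91, -0.414, -0.001], [-0.414, 0.91, 0.0], [0.001, 0.001, -1.0]]
wrist_force: [-0.7, 1.3, -0.5]
gripper_width: 0.006
gripper_force: 0.8
```

Emit:
drive_tool:
  rows:
    - [0, 3.0, -2.3, 0, 0, 0, -0.1]

```text
time_s: 4.5
tcp_pos: [0.6163, -0.1673, 0.0888]
ee_rot: [[-0.947, -0.322, -0.001], [-0.322, 0.947, 0.0], [0.001, 0.001, -1.0]]
wrist_force: [-1.7, 1.6, -0.7]
gripper_width: 0.003
gripper_force: 0.9
```

Emit:
drive_tool:
  rows:
    - [0, 2.8, -2.6, 0, 0, 0, -0.1]

```text
time_s: 4.58
tcp_pos: [0.619, -0.1699, 0.0887]
ee_rot: [[-0.974, -0.225, -0.002], [-0.225, 0.974, 0.001], [0.001, 0.001, -1.0]]
wrist_force: [-2.5, 1.5, -0.1]
gripper_width: 0.004
gripper_force: 1.0
```

```bash
python3 -c "
from plan import *
torque(3);emit(arc(3,99.5+17.19-20*5.7296,12),'more')"
```

```text
T about stud 0.085 Mz -0.022 F [-2.5   1.53 -0.15]
more
[[0, 1.9, -3.3, 0, 0, 0, -0.1], [0, 1.5, -3.5, 0, 0, 0, -0.1], [0, 1.2, -3.6, 0, 0, 0, -0.1], [0, 0.8, -3.7, 0, 0, 0, -0.1], [0, 0.4, -3.8, 0, 0, 0, -0.1]]
[[0, 0.0, -3.8, 0, 0, 0, -0.1], [0, -0.3, -3.8, 0, 0, 0, -0.1], [0, -0.7, -3.7, 0, 0, 0, -0.1], [0, -1.1, -3.6, 0, 0, 0, -0.1], [0, -1.5, -3.5, 0, 0, 0, -0.1]]
[[0, -1.8, -3.4, 0, 0, 0, -0.1], [0, -2.1, -3.2, 0, 0, 0, -0.1]]
```

Emit:
drive_tool:
  rows:
    - [0, 2.5, -2.9, 0, 0, 0, -0.1]

```text
time_s: 4.67
tcp_pos: [0.6215, -0.1726, 0.0887]
ee_rot: [[-0.992, -0.127, -0.002], [-0.127, 0.992, 0.001], [0.002, 0.001, -1.0]]
wrist_force: [-0.8, 1.2, -0.1]
gripper_width: 0.004
gripper_force: 1.1
```

```bash
python3 -c "
from plan import *
torque(3);print(sense()['gripper_force'])"
```

```text
T about stud 0.041 Mz -0.013 F [-0.75  1.18 -0.15]
1.1089786514639854
```

Emit:
drive_tool:
  rows:
    - [0, 2.2, -3.1, 0, 0, 0, -0.1]

```text
time_s: 4.75
tcp_pos: [0.6236, -0.1757, 0.0886]
ee_rot: [[-1.0, -0.027, -0.002], [-0.027, 1.0, 0.001], [0.002, 0.001, -1.0]]
wrist_force: [-2.6, 2.1, -0.1]
gripper_width: 0.004
gripper_force: 1.2
```

```bash
python3 -c "
from plan import *
torque(3);print(sense()['gripper_force'],sense()['effort'])"
```

```text
T about stud 0.055 Mz -0.064 F [-2.58  2.06 -0.07]
1.2389825284481049 [ -0.88566095 -44.80942011  16.80709004   4.31181684   0.57633329
   0.74531481]
```

Emit:
drive_tool:
  rows:
    - [0, -2.0, 3.0, 0, 0, 0, 0]
    - [0, -1, 1, 36, 0, 0, 0]

```text
time_s: 4.92
tcp_pos: [0.617, -0.1711, 0.1179]
ee_rot: [[-0.999, -0.033, -0.014], [-0.033, 0.999, 0.003], [0.014, 0.003, -1.0]]
wrist_force: [-0.4, -0.5, -0.6]
gripper_width: 0.003
gripper_force: 0.0
```

```bash
python3 - <<'E'
s=open('plan.py').read()
s=s[:s.index('def torque')]+'''def torque(nut):
    s=sense();d=s['tcp_pos'][:2]-np.array(S[nut][:2])/1000;F=s['wrist_force']
    print('Tf/33mm',round((d[0]*F[1]-d[1]*F[0])/.033,2),'|F|',round(np.hypot(F[0],F[1]),2),'g',round(s['gripper_force'],3))
'''
open('plan.py','w').write(s)
E
python3 -c "
from plan import *
go(1,20.8,180,125,stand=.25)"
```

```text
pos [ 617.  -171.1  117.9] yaw -178.1 -178.0 -> yaw -144.9 xy [531.5 -42.2] j6 -50
lift
[[0, 0.0, 0.0, 7.1, 0, 0, 0.0]]
travel
[[0, -17.1, 25.8, 0.0, 0, 0, 0.116], [0, -17.1, 25.8, 0.0, 0, 0, 0.116], [0, -17.1, 25.8, 0.0, 0, 0, 0.116], [0, -17.1, 25.8, 0.0, 0, 0, 0.116], [0, -17.1, 25.8, 0.0, 0, 0, 0.116]]
down
[[0, 0.0, 0.0, -19.0, 0, 0, 0.0], [0, 0.0, 0.0, -19.0, 0, 0, 0.0]]
arc
[[0, -3.4, 1.8, 0, 0, 0, -0.1], [0, -3.2, 2.1, 0, 0, 0, -0.1], [0, -2.9, 2.4, 0, 0, 0, -0.1], [0, -2.7, 2.7, 0, 0, 0, -0.1], [0, -2.4, 2.9, 0, 0, 0, -0.1]]
[[0, -2.1, 3.2, 0, 0, 0, -0.1], [0, -1.8, 3.4, 0, 0, 0, -0.1], [0, -1.4, 3.5, 0, 0, 0, -0.1], [0, -1.1, 3.7, 0, 0, 0, -0.1], [0, -0.7, 3.7, 0, 0, 0, -0.1]]
[[0, -0.3, 3.8, 0, 0, 0, -0.1], [0, 0.1, 3.8, 0, 0, 0, -0.1], [0, 0.4, 3.8, 0, 0, 0, -0.1], [0, 0.8, 3.7, 0, 0, 0, -0.1], [0, 1.2, 3.6, 0, 0, 0, -0.1]]
[[0, 1.5, 3.5, 0, 0, 0, -0.1], [0, 1.9, 3.3, 0, 0, 0, -0.1], [0, 2.2, 3.1, 0, 0, 0, -0.1], [0, 2.5, 2.9, 0, 0, 0, -0.1], [0, 2.8, 2.6, 0, 0, 0, -0.1]]
```

Emit:
drive_tool:
  rows:
    - [0, -17.7, 25.9, 0, 0, 0, 0.116]
    - [0, -17.7, 25.9, 0, 0, 0, 0.116]
    - [0, -17.7, 25.9, 0, 0, 0, 0.116]
    - [0, -17.7, 25.9, 0, 0, 0, 0.116]
    - [0, -17.7, 25.9, 0, 0, 0, 0.116]

```text
time_s: 5.33
tcp_pos: [0.5325, -0.0413, 0.1254]
ee_rot: [[-0.814, -0.582, 0.003], [-0.582, 0.814, 0.0], [-0.002, -0.001, -1.0]]
wrist_force: [0.5, 1.2, -0.3]
gripper_width: 0.002
gripper_force: 0.0
```

Emit:
drive_tool:
  rows:
    - [0, 0, 0, -20, 0, 0, 0]
    - [0, 0, 0, -17, 0, 0, 0]
    - [0, 0, 0, 0, 0, 0, 0]

```text
time_s: 5.58
tcp_pos: [0.531, -0.0418, 0.0858]
ee_rot: [[-0.817, -0.577, -0.004], [-0.577, 0.817, -0.0], [0.003, 0.002, -1.0]]
wrist_force: [-0.4, -0.4, -0.4]
gripper_width: 0.006
gripper_force: 0.0
```

Emit:
drive_tool:
  rows:
    - [0, -3.4, 1.8, 0, 0, 0, -0.1]
    - [0, -3.2, 2.1, 0, 0, 0, -0.1]

```text
time_s: 5.75
tcp_pos: [0.5271, -0.0385, 0.0884]
ee_rot: [[-0.918, -0.398, 0.002], [-0.398, 0.918, -0.0], [-0.001, -0.001, -1.0]]
wrist_force: [0.1, 0.3, 0.0]
gripper_width: 0.004
gripper_force: 0.0
```

Emit:
drive_tool:
  rows:
    - [0, -2.9, 2.4, 0, 0, 0, -0.1]

```text
time_s: 5.83
tcp_pos: [0.5242, -0.0361, 0.0887]
ee_rot: [[-0.953, -0.304, 0.002], [-0.304, 0.953, -0.0], [-0.002, -0.001, -1.0]]
wrist_force: [0.5, 1.0, 0.9]
gripper_width: 0.006
gripper_force: 0.0
```

Emit:
drive_tool:
  rows:
    - [0, -2.7, 2.7, 0, 0, 0, -0.1]

```text
time_s: 5.92
tcp_pos: [0.5215, -0.0334, 0.0888]
ee_rot: [[-0.978, -0.207, 0.002], [-0.207, 0.978, 0.0], [-0.002, -0.0, -1.0]]
wrist_force: [0.2, 0.2, 0.2]
gripper_width: 0.005
gripper_force: 0.0
```

Emit:
drive_tool:
  rows:
    - [0, -2.4, 2.9, 0, 0, 0, -0.1]

```text
time_s: 6.0
tcp_pos: [0.5191, -0.0307, 0.0888]
ee_rot: [[-0.994, -0.108, 0.002], [-0.108, 0.994, -0.0], [-0.002, -0.0, -1.0]]
wrist_force: [-0.4, -1.4, -0.7]
gripper_width: -0.001
gripper_force: 0.8
```

Emit:
drive_tool:
  rows:
    - [0, -2.1, 3.2, 0, 0, 0, -0.1]

```text
time_s: 6.08
tcp_pos: [0.5169, -0.0276, 0.0888]
ee_rot: [[-1.0, -0.009, 0.002], [-0.009, 1.0, -0.0], [-0.002, -0.0, -1.0]]
wrist_force: [0.3, -1.5, -0.4]
gripper_width: 0.006
gripper_force: 0.8
```

Emit:
drive_tool:
  rows:
    - [0, -1.8, 3.4, 0, 0, 0, -0.1]

```text
time_s: 6.17
tcp_pos: [0.5149, -0.0242, 0.0887]
ee_rot: [[-0.996, 0.092, 0.002], [0.092, 0.996, -0.0], [-0.002, -0.0, -1.0]]
wrist_force: [-0.5, -0.8, -0.8]
gripper_width: 0.005
gripper_force: 0.8
```

```bash
python3 -c "
from plan import *
torque(1)"
```

```text
Tf/33mm 0.58 |F| 0.96 g 0.795
```

Emit:
drive_tool:
  rows:
    - [0, -1.4, 3.5, 0, 0, 0, -0.1]

```text
time_s: 6.25
tcp_pos: [0.5134, -0.0208, 0.0886]
ee_rot: [[-0.982, 0.191, 0.001], [0.191, 0.982, -0.0], [-0.001, -0.0, -1.0]]
wrist_force: [0.5, -0.7, -0.4]
gripper_width: 0.007
gripper_force: 0.8
```

Emit:
drive_tool:
  rows:
    - [0, -1.1, 3.7, 0, 0, 0, -0.1]

```text
time_s: 6.33
tcp_pos: [0.5122, -0.0171, 0.0885]
ee_rot: [[-0.958, 0.288, 0.001], [0.288, 0.958, -0.0], [-0.001, -0.0, -1.0]]
wrist_force: [-0.1, -2.8, -0.2]
gripper_width: 0.002
gripper_force: 0.9
```

Emit:
drive_tool:
  rows:
    - [0, -0.7, 3.7, 0, 0, 0, -0.1]

```text
time_s: 6.42
tcp_pos: [0.5114, -0.0134, 0.0885]
ee_rot: [[-0.924, 0.382, 0.001], [0.382, 0.924, -0.001], [-0.001, -0.0, -1.0]]
wrist_force: [-0.1, -1.2, -0.8]
gripper_width: 0.002
gripper_force: 1.0
```

```bash
python3 -c "
from plan import *
torque(1)"
```

```text
Tf/33mm 1.29 |F| 1.2 g 0.956
```

Emit:
drive_tool:
  rows:
    - [0, -0.3, 3.8, 0, 0, 0, -0.1]

```text
time_s: 6.5
tcp_pos: [0.5109, -0.0097, 0.0884]
ee_rot: [[-0.881, 0.472, 0.0], [0.472, 0.881, -0.001], [-0.0, -0.0, -1.0]]
wrist_force: [-0.8, -2.6, -1.5]
gripper_width: 0.004
gripper_force: 1.1
```

```bash
python3 -c "
from plan import *
torque(1)"
```

```text
Tf/33mm 2.81 |F| 2.68 g 1.075
```

Emit:
drive_tool:
  rows:
    - [0, 0.1, 3.8, 0, 0, 0, -0.1]

```text
time_s: 6.58
tcp_pos: [0.5109, -0.0059, 0.0883]
ee_rot: [[-0.83, 0.558, -0.0], [0.558, 0.83, -0.001], [-0.0, -0.001, -1.0]]
wrist_force: [-1.0, -3.8, -0.8]
gripper_width: 0.008
gripper_force: 1.2
```

```bash
python3 -c "
from plan import *
torque(1)"
```

```text
Tf/33mm 4.23 |F| 3.89 g 1.227
```

Emit:
drive_tool:
  rows:
    - [0, 0.3, 2.3, 0, 0, 0, -0.06]

```text
time_s: 6.67
tcp_pos: [0.5111, -0.0036, 0.0883]
ee_rot: [[-0.795, 0.606, -0.0], [0.606, 0.795, -0.001], [-0.0, -0.001, -1.0]]
wrist_force: [-0.8, -2.6, -1.8]
gripper_width: 0.008
gripper_force: 1.3
```

```bash
python3 -c "
from plan import *
torque(1);print(state()[1:])"
```

```text
Tf/33mm 3.02 |F| 2.75 g 1.291
(array([511.09687218,  -3.58905309,  88.28347012]), np.float64(142.69813314294592))
```

Emit:
drive_tool:
  rows:
    - [0, -0.5, -4, 0, 0, 0, 0]
    - [0, 0, 0, 36, 0, 0, 0]
    - [0, 0, 0, 0, 0, 0, 0]

```text
time_s: 6.92
tcp_pos: [0.5149, -0.0069, 0.1292]
ee_rot: [[-0.8, 0.6, 0.011], [0.6, 0.8, 0.001], [-0.008, 0.007, -1.0]]
wrist_force: [1.9, 0.8, -0.5]
gripper_width: 0.008
gripper_force: 0.0
```

```bash
python3 -c "
from plan import *
go(2,9.1,0,125,stand=.2);go(2,9.1,180,125,stand=.2)"
```

```text
pos [514.9  -6.9 129.2] yaw 143.1 -217.0 -> yaw -159.4 xy [687.  -50.6] j6 -65
travel
[[0, 19.1, -4.9, -0.5, 0, 0, 0.112], [0, 19.1, -4.9, -0.5, 0, 0, 0.112], [0, 19.1, -4.9, -0.5, 0, 0, 0.112], [0, 19.1, -4.9, -0.5, 0, 0, 0.112], [0, 19.1, -4.9, -0.5, 0, 0, 0.112]]
[[0, 19.1, -4.9, -0.5, 0, 0, 0.112], [0, 19.1, -4.9, -0.5, 0, 0, 0.112], [0, 19.1, -4.9, -0.5, 0, 0, 0.112], [0, 19.1, -4.9, -0.5, 0, 0, 0.112]]
down
[[0, 0.0, 0.0, -19.0, 0, 0, 0.0], [0, 0.0, 0.0, -19.0, 0, 0, 0.0]]
arc
[[0, 2.8, -2.6, 0, 0, 0, -0.1], [0, 2.5, -2.8, 0, 0, 0, -0.1], [0, 2.2, -3.1, 0, 0, 0, -0.1], [0, 1.9, -3.3, 0, 0, 0, -0.1], [0, 1.6, -3.5, 0, 0, 0, -0.1]]
[[0, 1.2, -3.6, 0, 0, 0, -0.1], [0, 0.9, -3.7, 0, 0, 0, -0.1], [0, 0.5, -3.8, 0, 0, 0, -0.1], [0, 0.1, -3.8, 0, 0, 0, -0.1], [0, -0.3, -3.8, 0, 0, 0, -0.1]]
[[0, -0.6, -3.8, 0, 0, 0, -0.1], [0, -1.0, -3.7, 0, 0, 0, -0.1], [0, -1.4, -3.6, 0, 0, 0, -0.1], [0, -1.7, -3.4, 0, 0, 0, -0.1], [0, -2.1, -3.2, 0, 0, 0, -0.1]]
[[0, -2.4, -3.0, 0, 0, 0, -0.1], [0, -2.6, -2.7, 0, 0, 0, -0.1], [0, -2.9, -2.5, 0, 0, 0, -0.1], [0, -3.1, -2.2, 0, 0, 0, -0.1], [0, -3.3,
[... 434 characters left out ...]
 0, 0.112]]
down
[[0, 0.0, 0.0, -19.0, 0, 0, 0.0], [0, 0.0, 0.0, -19.0, 0, 0, 0.0]]
arc
[[0, -2.8, 2.6, 0, 0, 0, -0.1], [0, -2.5, 2.8, 0, 0, 0, -0.1], [0, -2.2, 3.1, 0, 0, 0, -0.1], [0, -1.9, 3.3, 0, 0, 0, -0.1], [0, -1.6, 3.5, 0, 0, 0, -0.1]]
[[0, -1.2, 3.6, 0, 0, 0, -0.1], [0, -0.9, 3.7, 0, 0, 0, -0.1], [0, -0.5, 3.8, 0, 0, 0, -0.1], [0, -0.1, 3.8, 0, 0, 0, -0.1], [0, 0.3, 3.8, 0, 0, 0, -0.1]]
[[0, 0.6, 3.8, 0, 0, 0, -0.1], [0, 1.0, 3.7, 0, 0, 0, -0.1], [0, 1.4, 3.6, 0, 0, 0, -0.1], [0, 1.7, 3.4, 0, 0, 0, -0.1], [0, 2.1, 3.2, 0, 0, 0, -0.1]]
[[0, 2.4, 3.0, 0, 0, 0, -0.1], [0, 2.6, 2.7, 0, 0, 0, -0.1], [0, 2.9, 2.5, 0, 0, 0, -0.1], [0, 3.1, 2.2, 0, 0, 0, -0.1], [0, 3.3, 1.8, 0, 0, 0, -0.1]]
```

Emit:
drive_tool:
  rows:
    - [0, 14.2, -11.3, 0, 0, 0, 0.112]
    - [0, 14.2, -11.3, 0, 0, 0, 0.112]
    - [0, 14.2, -11.3, 0, 0, 0, 0.112]
    - [0, 14.2, -11.3, 0, 0, 0, 0.112]
    - [0, 14.2, -11.3, 0, 0, 0, 0.112]

```text
time_s: 7.33
tcp_pos: [0.5834, -0.0645, 0.125]
ee_rot: [[-0.997, 0.08, 0.003], [0.08, 0.997, 0.0], [-0.003, 0.0, -1.0]]
wrist_force: [0.0, -0.1, -0.3]
gripper_width: 0.003
gripper_force: 0.0
```

Emit:
drive_tool:
  rows:
    - [0, 14.2, -11.3, 0, 0, 0, 0.112]
    - [0, 14.2, -11.3, 0, 0, 0, 0.112]
    - [0, 14.2, -11.3, 0, 0, 0, 0.112]
    - [0, 14.2, -11.3, 0, 0, 0, 0.112]
    - [0, 0, 0, 0, 0, 0, 0]

```text
time_s: 7.75
tcp_pos: [0.6417, -0.1111, 0.1245]
ee_rot: [[-0.935, -0.355, 0.004], [-0.355, 0.935, -0.001], [-0.004, -0.003, -1.0]]
wrist_force: [0.7, 0.2, -0.5]
gripper_width: 0.006
gripper_force: 0.0
```

Emit:
drive_tool:
  rows:
    - [0, 0, 0, -20, 0, 0, 0]
    - [0, 0, 0, -17, 0, 0, 0]
    - [0, 0, 0, 0, 0, 0, 0]

```text
time_s: 8.0
tcp_pos: [0.6364, -0.1089, 0.0837]
ee_rot: [[-0.936, -0.351, -0.006], [-0.351, 0.936, 0.001], [0.005, 0.003, -1.0]]
wrist_force: [-0.9, -1.3, -0.7]
gripper_width: 0.007
gripper_force: 0.0
```

Emit:
drive_tool:
  rows:
    - [0, -2.8, 2.6, 0, 0, 0, -0.1]
    - [0, -2.5, 2.8, 0, 0, 0, -0.1]

```text
time_s: 8.17
tcp_pos: [0.6337, -0.1035, 0.0877]
ee_rot: [[-0.988, -0.154, 0.001], [-0.154, 0.988, -0.0], [-0.001, -0.001, -1.0]]
wrist_force: [0.1, -1.0, 0.0]
gripper_width: 0.003
gripper_force: 0.0
```

Emit:
drive_tool:
  rows:
    - [0, -2.2, 3.1, 0, 0, 0, -0.1]

```text
time_s: 8.25
tcp_pos: [0.6316, -0.1002, 0.0881]
ee_rot: [[-0.998, -0.055, 0.002], [-0.055, 0.998, -0.0], [-0.002, -0.0, -1.0]]
wrist_force: [0.3, 0.7, 0.1]
gripper_width: 0.005
gripper_force: 0.0
```

Emit:
drive_tool:
  rows:
    - [0, -1.9, 3.3, 0, 0, 0, -0.1]

```text
time_s: 8.33
tcp_pos: [0.6297, -0.097, 0.0883]
ee_rot: [[-0.999, 0.045, 0.002], [0.045, 0.999, -0.001], [-0.002, -0.0, -1.0]]
wrist_force: [0.9, -1.0, -0.7]
gripper_width: 0.007
gripper_force: 0.8
```

Emit:
drive_tool:
  rows:
    - [0, -1.6, 3.5, 0, 0, 0, -0.1]

```text
time_s: 8.42
tcp_pos: [0.6281, -0.0936, 0.0882]
ee_rot: [[-0.99, 0.144, 0.002], [0.144, 0.99, -0.001], [-0.002, -0.0, -1.0]]
wrist_force: [-0.1, -1.5, -0.8]
gripper_width: 0.004
gripper_force: 0.8
```

```bash
python3 -c "
from plan import *
torque(2)"
```

```text
Tf/33mm 1.58 |F| 1.55 g 0.757
```

Emit:
drive_tool:
  rows:
    - [0, -1.2, 3.6, 0, 0, 0, -0.1]

```text
time_s: 8.5
tcp_pos: [0.6268, -0.0901, 0.0882]
ee_rot: [[-0.97, 0.242, 0.002], [0.242, 0.97, -0.001], [-0.002, -0.0, -1.0]]
wrist_force: [0.2, -1.6, -1.2]
gripper_width: 0.005
gripper_force: 0.8
```

Emit:
drive_tool:
  rows:
    - [0, -0.9, 3.7, 0, 0, 0, -0.1]

```text
time_s: 8.58
tcp_pos: [0.6259, -0.0863, 0.0882]
ee_rot: [[-0.941, 0.338, 0.002], [0.338, 0.941, -0.001], [-0.002, 0.0, -1.0]]
wrist_force: [-0.6, -1.1, -0.7]
gripper_width: 0.007
gripper_force: 0.7
```

Emit:
drive_tool:
  rows:
    - [0, -0.5, 3.8, 0, 0, 0, -0.1]

```text
time_s: 8.67
tcp_pos: [0.6253, -0.0826, 0.0881]
ee_rot: [[-0.903, 0.43, 0.002], [0.43, 0.903, -0.001], [-0.002, 0.0, -1.0]]
wrist_force: [-0.4, -1.8, -0.6]
gripper_width: 0.006
gripper_force: 0.7
```

```bash
python3 -c "
from plan import *
torque(2)"
```

```text
Tf/33mm 2.03 |F| 1.84 g 0.745
```

Still running free.

Emit:
drive_tool:
  rows:
    - [0, -0.1, 3.8, 0, 0, 0, -0.1]

```text
time_s: 8.75
tcp_pos: [0.6251, -0.0788, 0.0881]
ee_rot: [[-0.855, 0.518, 0.002], [0.518, 0.855, -0.001], [-0.002, 0.0, -1.0]]
wrist_force: [-0.2, -2.6, -1.5]
gripper_width: 0.004
gripper_force: 0.7
```

Emit:
drive_tool:
  rows:
    - [0, 0.3, 3.8, 0, 0, 0, -0.1]

```text
time_s: 8.83
tcp_pos: [0.6254, -0.0749, 0.0881]
ee_rot: [[-0.799, 0.601, 0.001], [0.601, 0.799, -0.001], [-0.001, 0.0, -1.0]]
wrist_force: [0.4, -2.0, -0.8]
gripper_width: 0.002
gripper_force: 0.7
```

Emit:
drive_tool:
  rows:
    - [0, 0.6, 3.8, 0, 0, 0, -0.1]

```text
time_s: 8.92
tcp_pos: [0.6259, -0.0712, 0.0881]
ee_rot: [[-0.735, 0.678, 0.001], [0.678, 0.735, -0.001], [-0.001, 0.0, -1.0]]
wrist_force: [0.7, -2.5, -0.8]
gripper_width: 0.005
gripper_force: 0.7
```

```bash
python3 -c "
from plan import *
torque(2)"
```

```text
Tf/33mm 2.57 |F| 2.58 g 0.729
```

Emit:
drive_tool:
  rows:
    - [0, 1.0, 3.7, 0, 0, 0, -0.1]

```text
time_s: 9.0
tcp_pos: [0.6269, -0.0675, 0.0881]
ee_rot: [[-0.664, 0.748, 0.001], [0.748, 0.664, -0.001], [-0.001, 0.0, -1.0]]
wrist_force: [0.0, -2.8, -1.1]
gripper_width: 0.004
gripper_force: 0.7
```

Emit:
drive_tool:
  rows:
    - [0, 1.4, 3.6, 0, 0, 0, -0.1]

```text
time_s: 9.08
tcp_pos: [0.6282, -0.0639, 0.088]
ee_rot: [[-0.586, 0.81, 0.001], [0.81, 0.586, -0.001], [-0.001, 0.0, -1.0]]
wrist_force: [-1.0, -1.7, -0.8]
gripper_width: 0.003
gripper_force: 0.7
```

```bash
python3 -c "
from plan import *
torque(2)"
```

```text
Tf/33mm 2.3 |F| 2.0 g 0.72
```

Emit:
drive_tool:
  rows:
    - [0, 1.7, 3.4, 0, 0, 0, -0.1]

```text
time_s: 9.17
tcp_pos: [0.6299, -0.0604, 0.088]
ee_rot: [[-0.502, 0.865, 0.001], [0.865, 0.502, -0.001], [-0.001, 0.0, -1.0]]
wrist_force: [-0.3, -2.3, -1.6]
gripper_width: 0.002
gripper_force: 0.7
```

Emit:
drive_tool:
  rows:
    - [0, 2.1, 3.2, 0, 0, 0, -0.1]

```text
time_s: 9.25
tcp_pos: [0.6319, -0.0573, 0.088]
ee_rot: [[-0.413, 0.911, 0.0], [0.911, 0.413, -0.001], [-0.001, -0.0, -1.0]]
wrist_force: [-0.8, -1.9, -1.0]
gripper_width: 0.005
gripper_force: 0.8
```

Emit:
drive_tool:
  rows:
    - [0, 2.4, 3.0, 0, 0, 0, -0.1]

```text
time_s: 9.33
tcp_pos: [0.6341, -0.0543, 0.0879]
ee_rot: [[-0.32, 0.947, -0.0], [0.947, 0.32, -0.001], [-0.001, -0.0, -1.0]]
wrist_force: [-0.7, -1.0, -0.5]
gripper_width: 0.01
gripper_force: 0.9
```

```bash
python3 -c "
from plan import *
torque(2)
a=9.1+180+11.46-20*5.7296
emit(arc(2,a,6),'')"
```

```text
Tf/33mm 1.4 |F| 1.22 g 0.906

[[0, 3.5, 1.5, 0, 0, 0, -0.1], [0, 3.6, 1.1, 0, 0, 0, -0.1], [0, 3.7, 0.8, 0, 0, 0, -0.1], [0, 3.8, 0.4, 0, 0, 0, -0.1], [0, 3.8, 0.0, 0, 0, 0, -0.1]]
[[0, 3.8, -0.4, 0, 0, 0, -0.1]]
```

Emit:
drive_tool:
  rows:
    - [0, 2.6, 2.7, 0, 0, 0, -0.1]

```text
time_s: 9.42
tcp_pos: [0.6365, -0.0517, 0.0878]
ee_rot: [[-0.224, 0.975, -0.001], [0.975, 0.224, -0.001], [-0.001, -0.001, -1.0]]
wrist_force: [-1.6, -1.5, -1.2]
gripper_width: 0.009
gripper_force: 1.0
```

Emit:
drive_tool:
  rows:
    - [0, 2.9, 2.5, 0, 0, 0, -0.1]

```text
time_s: 9.5
tcp_pos: [0.6404, -0.0613, 0.0868]
ee_rot: [[-0.158, 0.987, -0.004], [0.987, 0.158, 0.033], [0.033, 0.001, -0.999]]
wrist_force: [-2.3, 0.4, 0.3]
gripper_width: 0.005
gripper_force: 0.9
```

```bash
python3 -c "
from plan import *
torque(2)"
```

```text
Tf/33mm 1.06 |F| 2.33 g 0.931
```

```bash
python3 -c "
from plan import *
s=sense();print(s['joints'].round(1),s['joint_velocities'].round(1),s['wrist_force'],s['time_s'])"
```

```text
[   8.    31.9   -6.3   -2.4  -51.8 -177.5] [-27.3   8.5  25.3 -30.9 -16.4  -5.4] [-2.29889831  0.35200928  0.28345423] 9.5
```

Emit:
drive_tool:
  rows:
    - [0, -2, -3, 0, 0, 0, 0.12]
    - [0, 0, 0, 20, 0, 0, 0.12]
    - [0, 0, 0, 18, 0, 0, 0.12]
    - [0, 0, 0, 0, 0, 0, 0.12]
    - [0, 0, 0, 0, 0, 0, 0.12]

```text
time_s: 9.92
tcp_pos: [0.6408, -0.0668, 0.1271]
ee_rot: [[-0.691, 0.723, -0.015], [0.722, 0.691, 0.025], [0.029, 0.006, -1.0]]
wrist_force: [0.0, 0.6, 0.1]
gripper_width: 0.006
gripper_force: 0.0
```

```bash
sed -i "s|j1=np.degrees(np.arctan2(tgt\[1\],tgt\[0\]))|j1=np.degrees(np.arctan2(tgt[1],tgt[0])+np.arcsin(160/np.hypot(*tgt)))|; s/j6-need>-172/j6-need>-165/" plan.py; python3 -c "
from plan import *
print(sense()['ee_rot'].round(3).tolist(),sense()['joints'].round(1),sense()['wrist_force'].round(1))
go(2,102.9,0,125,stand=.15)"
```

```text
[[-0.691, 0.723, -0.015], [0.722, 0.691, 0.025], [0.029, 0.006, -1.0]] [   7.7   29.7   -3.7   -1.8  -57.2 -143. ] [0.  0.6 0.1]
pos [640.8 -66.8 127.1] yaw 133.7 -225.3 -> yaw -68.5 xy [633.  -56.3] j6 12
travel
[[0, -0.3, 0.4, -0.1, 0, 0, 0.114], [0, -0.3, 0.4, -0.1, 0, 0, 0.114], [0, -0.3, 0.4, -0.1, 0, 0, 0.114], [0, -0.3, 0.4, -0.1, 0, 0, 0.114], [0, -0.3, 0.4, -0.1, 0, 0, 0.114]]
[[0, -0.3, 0.4, -0.1, 0, 0, 0.114], [0, -0.3, 0.4, -0.1, 0, 0, 0.114], [0, -0.3, 0.4, -0.1, 0, 0, 0.114], [0, -0.3, 0.4, -0.1, 0, 0, 0.114], [0, -0.3, 0.4, -0.1, 0, 0, 0.114]]
[[0, -0.3, 0.4, -0.1, 0, 0, 0.114], [0, -0.3, 0.4, -0.1, 0, 0, 0.114], [0, -0.3, 0.4, -0.1, 0, 0, 0.114], [0, -0.3, 0.4, -0.1, 0, 0, 0.114], [0, -0.3, 0.4, -0.1, 0, 0, 0.114]]
[[0, -0.3, 0.4, -0.1, 0, 0, 0.114], [0, -0.3, 0.4, -0.1, 0, 0, 0.114], [0, -0.3, 0.4, -0.1, 0, 0, 0.114], [0, -0.3, 0.4, -0.1, 0, 0, 0.114], [0, -0.3, 0.4, -0.1, 0, 0, 0.114]]
[[0, -0.3, 0.4, -0.1, 0, 0, 0.114], [0, -0.3, 0.4, -0.1, 0, 0, 0.114], [0, -0.3, 0.4, -0.1, 0, 0, 0.114], [0, -0.3, 0.4, -0.1, 0, 0, 0.114]]
down
[[0, 0.0, 0.0, -19.0, 0, 0, 0.0], [0, 0.0, 0.0, -19.0, 0, 0, 0.0]]
arc
[[0, 2.5, 2.9, 0, 0, 0, -0.1], [0, 2.8, 2.6, 0, 0, 0, -0.1], [0, 3.0, 2.3, 0, 0, 0, -0.1], [0, 3.2, 2.0, 0, 0, 0, -0.1], [0, 3.4, 1.6, 0, 0, 0, -0.1]]
[[0, 3.6, 1.3, 0, 0, 0, -0.1], [0, 3.7, 0.9, 0, 0, 0, -0.1], [0, 3.8, 0.6, 0, 0, 0, -0.1], [0, 3.8, 0.2, 0, 0, 0, -0.1], [0, 3.8, -0.2, 0, 0, 0, -0.1]]
[[0, 3.8, -0.6, 0, 0, 0, -0.1], [0, 3.7, -1.0, 0, 0, 0, -0.1], [0, 3.6, -1.3, 0, 0, 0, -0.1], [0, 3.4, -1.7, 0, 0, 0, -0.1], [0, 3.2, -2.0, 0, 0, 0, -0.1]]
[[0, 3.0, -2.3, 0, 0, 0, -0.1], [0, 2.8, -2.6, 0, 0, 0, -0.1], [0, 2.5, -2.9, 0, 0, 0, -0.1], [0, 2.2, -3.1, 0, 0, 0, -0.1], [0, 1.9, -3.3, 0, 0, 0, -0.1]]
```

Emit:
drive_tool:
  rows:
    - [0, 0, 0, 0, 0, 0, 0.118]
    - [0, 0, 0, 0, 0, 0, 0.118]
    - [0, 0, 0, 0, 0, 0, 0.118]
    - [0, 0, 0, 0, 0, 0, 0.118]
    - [0, 0, 0, 0, 0, 0, 0.118]

```text
time_s: 10.33
tcp_pos: [0.6398, -0.0668, 0.1254]
ee_rot: [[-0.976, 0.216, -0.029], [0.216, 0.976, 0.009], [0.03, 0.003, -1.0]]
wrist_force: [-0.2, 0.7, 0.2]
gripper_width: 0.001
gripper_force: 0.0
```

Emit:
drive_tool:
  rows:
    - [0, 0, 0, 0, 0, 0, 0.118]
    - [0, 0, 0, 0, 0, 0, 0.118]
    - [0, 0, 0, 0, 0, 0, 0.118]
    - [0, 0, 0, 0, 0, 0, 0.118]
    - [0, 0, 0, 0, 0, 0, 0.118]

```text
time_s: 10.75
tcp_pos: [0.6399, -0.0667, 0.1254]
ee_rot: [[-0.931, -0.364, -0.029], [-0.364, 0.931, -0.01], [0.03, 0.001, -1.0]]
wrist_force: [0.3, 0.3, 0.0]
gripper_width: 0.006
gripper_force: 0.0
```

Emit:
drive_tool:
  rows:
    - [0, 0, 0, 0, 0, 0, 0.118]
    - [0, 0, 0, 0, 0, 0, 0.118]
    - [0, 0, 0, 0, 0, 0, 0.118]
    - [0, 0, 0, 0, 0, 0, 0.118]
    - [0, 0, 0, 0, 0, 0, 0.118]

```text
time_s: 11.17
tcp_pos: [0.6399, -0.0667, 0.1254]
ee_rot: [[-0.571, -0.821, -0.018], [-0.82, 0.572, -0.026], [0.031, 0.0, -1.0]]
wrist_force: [0.5, -0.1, 0.0]
gripper_width: 0.005
gripper_force: 0.0
```

Emit:
drive_tool:
  rows:
    - [0, 0, 0, 0, 0, 0, 0.118]
    - [0, 0, 0, 0, 0, 0, 0.118]
    - [0, 0, 0, 0, 0, 0, 0.118]
    - [0, 0, 0, 0, 0, 0, 0.118]
    - [0, 0, 0, 0, 0, 0, 0.118]

```text
time_s: 11.58
tcp_pos: [0.6399, -0.0667, 0.1254]
ee_rot: [[-0.019, -1.0, -0.0], [-0.999, 0.019, -0.033], [0.033, -0.0, -0.999]]
wrist_force: [0.2, -0.1, 0.3]
gripper_width: 0.007
gripper_force: 0.0
```

Emit:
drive_tool:
  rows:
    - [0, 0, 0, 0, 0, 0, 0.118]
    - [0, 0, 0, 0, 0, 0, 0.118]
    - [0, 0, 0, 0, 0, 0, 0.118]
    - [0, 0, 0, 0, 0, 0, 0]
    - [0, 0, 0, 0, 0, 0, 0]

```text
time_s: 12.0
tcp_pos: [0.6397, -0.0667, 0.125]
ee_rot: [[0.32, -0.947, 0.01], [-0.947, -0.32, -0.031], [0.033, 0.0, -0.999]]
wrist_force: [0.6, -0.1, -0.5]
gripper_width: 0.008
gripper_force: 0.0
```

Emit:
drive_tool:
  rows:
    - [0, -7.7, 9.2, 0, 0.031, 0.01, 0]
    - [0, 0, 0, -20, 0, 0, 0]
    - [0, 0, 0, -17, 0, 0, 0]
    - [0, 0, 0, 0, 0, 0, 0]

```text
time_s: 12.33
tcp_pos: [0.6295, -0.0575, 0.0838]
ee_rot: [[0.32, -0.948, -0.008], [-0.948, -0.32, -0.0], [-0.002, 0.007, -1.0]]
wrist_force: [-0.3, 0.5, -1.5]
gripper_width: 0.006
gripper_force: 0.0
```

Emit:
drive_tool:
  rows:
    - [0, 2.2, 2.7, 0, 0, 0, 0]

```text
time_s: 12.42
tcp_pos: [0.6333, -0.0552, 0.0863]
ee_rot: [[0.321, -0.947, -0.003], [-0.947, -0.321, -0.001], [-0.0, 0.004, -1.0]]
wrist_force: [-0.1, -1.0, 0.6]
gripper_width: -0.0
gripper_force: 0.0
```

Emit:
drive_tool:
  rows:
    - [0, 2.7, 2.7, 0, 0, 0, -0.1]

```text
time_s: 12.5
tcp_pos: [0.6375, -0.0521, 0.0878]
ee_rot: [[0.224, -0.975, 0.0], [-0.975, -0.224, -0.001], [0.001, 0.0, -1.0]]
wrist_force: [-0.5, -0.1, 0.9]
gripper_width: 0.008
gripper_force: 0.0
```

```bash
python3 -c "
from plan import *
torque(2);print(state()[1:])"
```

```text
Tf/33mm 0.56 |F| 0.54 g 0.042
(array([637.49276136, -52.08314659,  87.81519195]), np.float64(-77.04657480124905))
```

Emit:
drive_tool:
  rows:
    - [0, 2.9, 2.5, 0, 0, 0, -0.1]

```text
time_s: 12.58
tcp_pos: [0.6397, -0.0498, 0.0878]
ee_rot: [[0.123, -0.992, -0.002], [-0.992, -0.123, -0.001], [0.001, 0.002, -1.0]]
wrist_force: [-2.6, -2.5, -0.5]
gripper_width: 0.008
gripper_force: 1.2
```

```bash
python3 -c "
from plan import *
torque(2);print(state()[1:])"
```

```text
Tf/33mm 4.09 |F| 3.57 g 1.219
(array([639.65328807, -49.78279353,  87.84644346]), np.float64(-82.96324353012713))
```

Emit:
drive_tool:
  rows:
    - [0, 1.5, 1.0, 0, 0, 0, -0.05]

```text
time_s: 12.67
tcp_pos: [0.641, -0.0488, 0.0878]
ee_rot: [[0.073, -0.997, -0.003], [-0.997, -0.073, -0.001], [0.001, 0.003, -1.0]]
wrist_force: [-2.1, -1.0, -0.1]
gripper_width: 0.009
gripper_force: 1.3
```

```bash
python3 -c "
from plan import *
torque(2);print(state()[1:])"
```

```text
Tf/33mm 2.68 |F| 2.35 g 1.286
(array([640.96484143, -48.76613357,  87.75991334]), np.float64(-85.79044645692687))
```

Emit:
drive_tool:
  rows:
    - [0, -3, -2.5, 0, 0, 0, 0]
    - [0, 0, 0, 20, 0, 0, 0]
    - [0, 0, 0, 16, 0, 0, 0]
    - [0, 0, 0, 0, 0, 0, 0]
    - [0, -26.6, -19.2, 0, 0, 0, 0.057]

```text
time_s: 13.08
tcp_pos: [0.6166, -0.0683, 0.1248]
ee_rot: [[0.141, -0.99, 0.008], [-0.99, -0.141, 0.0], [0.001, -0.008, -1.0]]
wrist_force: [0.7, -1.5, -0.2]
gripper_width: 0.008
gripper_force: 0.0
```

Emit:
drive_tool:
  rows:
    - [0, -26.6, -19.2, 0, 0, 0, 0.057]
    - [0, -26.6, -19.2, 0, 0, 0, 0.057]
    - [0, -26.6, -19.2, 0, 0, 0, 0.057]
    - [0, -26.6, -19.2, 0, 0, 0, 0.057]
    - [0, 0, 0, 0, 0, 0, 0]

```text
time_s: 13.5
tcp_pos: [0.4999, -0.149, 0.1228]
ee_rot: [[0.354, -0.935, -0.004], [-0.935, -0.354, 0.0], [-0.002, 0.004, -1.0]]
wrist_force: [-0.4, 1.1, -0.2]
gripper_width: 0.004
gripper_force: 0.0
```

```bash
python3 -c "
from plan import *
print(sense()['ee_rot'].round(3).tolist())
go(4,99,180,125,stand=.2)"
```

```text
[[0.354, -0.935, -0.004], [-0.935, -0.354, 0.0], [-0.002, 0.004, -1.0]]
pos [ 499.9 -149.   122.8] yaw -69.3 -69.3 -> yaw -69.5 xy [ 504.7 -147.3] j6 19
travel
[[0, 4.8, 1.8, 2.2, 0, 0, -0.005]]
down
[[0, 0.0, 0.0, -19.0, 0, 0, 0.0], [0, 0.0, 0.0, -19.0, 0, 0, 0.0]]
arc
[[0, -2.6, -2.8, 0, 0, 0, -0.1], [0, -2.8, -2.5, 0, 0, 0, -0.1], [0, -3.1, -2.2, 0, 0, 0, -0.1], [0, -3.3, -1.9, 0, 0, 0, -0.1], [0, -3.5, -1.6, 0, 0, 0, -0.1]]
[[0, -3.6, -1.2, 0, 0, 0, -0.1], [0, -3.7, -0.9, 0, 0, 0, -0.1], [0, -3.8, -0.5, 0, 0, 0, -0.1], [0, -3.8, -0.1, 0, 0, 0, -0.1], [0, -3.8, 0.3, 0, 0, 0, -0.1]]
[[0, -3.8, 0.6, 0, 0, 0, -0.1], [0, -3.7, 1.0, 0, 0, 0, -0.1], [0, -3.5, 1.4, 0, 0, 0, -0.1], [0, -3.4, 1.7, 0, 0, 0, -0.1], [0, -3.2, 2.1, 0, 0, 0, -0.1]]
[[0, -3.0, 2.4, 0, 0, 0, -0.1], [0, -2.7, 2.7, 0, 0, 0, -0.1], [0, -2.5, 2.9, 0, 0, 0, -0.1], [0, -2.2, 3.1, 0, 0, 0, -0.1], [0, -1.8, 3.3, 0, 0, 0, -0.1]]
```

Emit:
drive_tool:
  rows:
    - [0, 0, 0, -20, 0, 0, 0]
    - [0, 0, 0, -17, 0, 0, 0]
    - [0, 0, 0, 0, 0, 0, 0]
    - [0, 0, 0, 0, 0, 0, 0]

```text
time_s: 13.83
tcp_pos: [0.5051, -0.1471, 0.0855]
ee_rot: [[0.356, -0.935, -0.002], [-0.935, -0.356, -0.001], [-0.0, 0.002, -1.0]]
wrist_force: [1.3, -1.2, 0.4]
gripper_width: 0.005
gripper_force: 0.0
```

Emit:
drive_tool:
  rows:
    - [0, -2.6, -2.8, 0, 0, 0, -0.1]
    - [0, -2.8, -2.5, 0, 0, 0, -0.1]

```text
time_s: 14.0
tcp_pos: [0.501, -0.1523, 0.0868]
ee_rot: [[0.159, -0.987, 0.001], [-0.987, -0.159, -0.001], [0.001, -0.001, -1.0]]
wrist_force: [0.6, 0.0, -0.3]
gripper_width: 0.007
gripper_force: 0.0
```

Emit:
drive_tool:
  rows:
    - [0, -3.1, -2.2, 0, 0, 0, -0.1]

```text
time_s: 14.08
tcp_pos: [0.4979, -0.1545, 0.087]
ee_rot: [[0.059, -0.998, 0.001], [-0.998, -0.059, -0.0], [0.001, -0.001, -1.0]]
wrist_force: [-0.1, -0.5, -0.1]
gripper_width: 0.004
gripper_force: 0.0
```

Emit:
drive_tool:
  rows:
    - [0, -3.3, -1.9, 0, 0, 0, -0.1]

```text
time_s: 14.17
tcp_pos: [0.4945, -0.1565, 0.087]
ee_rot: [[-0.041, -0.999, 0.002], [-0.999, 0.041, -0.0], [0.0, -0.002, -1.0]]
wrist_force: [-0.1, 0.7, 0.4]
gripper_width: 0.005
gripper_force: 0.2
```

```bash
python3 -c "
from plan import *
torque(4);print(state()[1:])"
```

```text
Tf/33mm 0.26 |F| 0.71 g 0.192
(array([ 494.51562946, -156.47284547,   87.00942382]), np.float64(-92.32852481754084))
```

Contact is just starting.

Emit:
drive_tool:
  rows:
    - [0, -3.5, -1.6, 0, 0, 0, -0.1]

```text
time_s: 14.25
tcp_pos: [0.4917, -0.1581, 0.0872]
ee_rot: [[-0.14, -0.99, 0.003], [-0.99, 0.14, -0.0], [-0.0, -0.003, -1.0]]
wrist_force: [0.7, -0.5, -0.3]
gripper_width: 0.008
gripper_force: 0.7
```

```bash
python3 -c "
from plan import *
torque(4)"
```

```text
Tf/33mm 0.47 |F| 0.85 g 0.725
```

Emit:
drive_tool:
  rows:
    - [0, -3.6, -1.2, 0, 0, 0, -0.1]

```text
time_s: 14.33
tcp_pos: [0.4883, -0.1594, 0.0873]
ee_rot: [[-0.238, -0.971, 0.004], [-0.971, 0.238, -0.0], [-0.001, -0.004, -1.0]]
wrist_force: [1.8, -0.7, -1.1]
gripper_width: 0.006
gripper_force: 0.9
```

Emit:
drive_tool:
  rows:
    - [0, -3.7, -0.9, 0, 0, 0, -0.1]

```text
time_s: 14.42
tcp_pos: [0.4846, -0.1604, 0.0873]
ee_rot: [[-0.334, -0.943, 0.004], [-0.943, 0.334, -0.0], [-0.001, -0.004, -1.0]]
wrist_force: [1.0, 0.3, -1.7]
gripper_width: 0.006
gripper_force: 0.9
```

```bash
python3 -c "
from plan import *
torque(4)"
```

```text
Tf/33mm 1.17 |F| 1.01 g 0.898
```

Emit:
drive_tool:
  rows:
    - [0, -3.8, -0.5, 0, 0, 0, -0.1]

```text
time_s: 14.5
tcp_pos: [0.4808, -0.1609, 0.0873]
ee_rot: [[-0.426, -0.905, 0.004], [-0.905, 0.426, -0.0], [-0.001, -0.004, -1.0]]
wrist_force: [2.7, -2.5, -1.2]
gripper_width: 0.005
gripper_force: 1.0
```

```bash
python3 -c "
from plan import *
torque(4)"
```

```text
Tf/33mm 2.65 |F| 3.63 g 1.019
```

Emit:
drive_tool:
  rows:
    - [0, -3.8, -0.1, 0, 0, 0, -0.1]

```text
time_s: 14.58
tcp_pos: [0.4769, -0.1611, 0.0873]
ee_rot: [[-0.514, -0.858, 0.004], [-0.858, 0.514, -0.0], [-0.002, -0.003, -1.0]]
wrist_force: [1.1, -3.1, -0.4]
gripper_width: 0.006
gripper_force: 1.1
```

```bash
python3 -c "
from plan import *
torque(4)"
```

```text
Tf/33mm 1.15 |F| 3.26 g 1.14
```

Emit:
drive_tool:
  rows:
    - [0, -4.4, 0.4, 0, 0, 0, -0.115]

```text
time_s: 14.67
tcp_pos: [0.4727, -0.1608, 0.0873]
ee_rot: [[-0.609, -0.793, 0.004], [-0.793, 0.609, -0.0], [-0.002, -0.003, -1.0]]
wrist_force: [1.0, -3.0, 0.0]
gripper_width: 0.003
gripper_force: 1.1
```

```bash
python3 -c "
from plan import *
torque(4);print(state()[1:],sense()['joints'].round(1))
S[3]=S[3]
print(pose(3,1.5+11.5),pose(3,1.5),pose(3,181.5+11.5))"
```

```text
Tf/33mm 1.38 |F| 3.17 g 1.112
(array([ 472.67589807, -160.76137523,   87.3171489 ]), np.float64(-127.5508285265236)) [ -0.1  20.  -28.7   0.  -41.1 -37.5]
[ 618.48014211 -169.26358398] [ 623.09132971 -175.34267153] [ 562.71985789 -221.13641602]
```

Emit:
drive_tool:
  rows:
    - [0, 4, -0.3, 0, 0, 0, 0]
    - [0, 0, 0, 20, 0, 0, 0]
    - [0, 0, 0, 17, 0, 0, 0]
    - [0, 20.4, -1.4, 0, 0, 0, -0.1056]
    - [0, 20.4, -1.4, 0, 0, 0, -0.1056]

```text
time_s: 15.08
tcp_pos: [0.5171, -0.1634, 0.1253]
ee_rot: [[-0.76, -0.65, 0.004], [-0.65, 0.76, 0.001], [-0.004, -0.002, -1.0]]
wrist_force: [-1.2, 0.2, -0.5]
gripper_width: 0.007
gripper_force: 0.0
```

Emit:
drive_tool:
  rows:
    - [0, 20.4, -1.4, 0, 0, 0, -0.1056]
    - [0, 20.4, -1.4, 0, 0, 0, -0.1056]
    - [0, 20.4, -1.4, 0, 0, 0, -0.1056]
    - [0, 20.4, -1.4, 0, 0, 0, -0.1056]
    - [0, 20.4, -1.4, 0, 0, 0, -0.1056]

```text
time_s: 15.5
tcp_pos: [0.6192, -0.1704, 0.1236]
ee_rot: [[-0.984, -0.178, 0.001], [-0.178, 0.984, 0.001], [-0.002, 0.001, -1.0]]
wrist_force: [-0.1, 0.2, -0.8]
gripper_width: 0.008
gripper_force: 0.0
```

Emit:
drive_tool:
  rows:
    - [0, 0, 0, 0, 0, 0, 0]
    - [0, 0, 0, -20, 0, 0, 0]
    - [0, 0, 0, -18, 0, 0, 0]
    - [0, 0, 0, 0, 0, 0, 0]
    - [0, 0, 0, 0, 0, 0, 0]

```text
time_s: 15.92
tcp_pos: [0.6172, -0.1703, 0.0848]
ee_rot: [[-0.983, -0.182, -0.001], [-0.182, 0.983, 0.001], [0.001, 0.002, -1.0]]
wrist_force: [1.1, -0.2, 0.7]
gripper_width: 0.01
gripper_force: 0.0
```

```bash
python3 -c "
from plan import *
print(state()[1:],pose(3,10.1),sense()['ee_rot'][:,2].round(3),sense()['joints'].round(1))
emit(arc(3,10.1,18),'3')
emit(arc(1,142.7+8.6,18),'1')
emit(arc(2,94.2+8.6,18),'2')
emit(arc(4,52.5+8.6+180,18),'4')"
```

```text
(array([ 617.18819343, -170.30908595,   84.78231991]), np.float64(-169.53408075430886)) [ 619.75663714 -170.70733762] [-0.001  0.001 -1.   ] [ -1.   31.6  -8.1  -0.1 -50.4 -78.5]
3
[[0, 2.3, -3.0, 0, 0, 0, -0.1], [0, 2.0, -3.2, 0, 0, 0, -0.1], [0, 1.7, -3.4, 0, 0, 0, -0.1], [0, 1.3, -3.6, 0, 0, 0, -0.1], [0, 0.9, -3.7, 0, 0, 0, -0.1]]
[[0, 0.6, -3.8, 0, 0, 0, -0.1], [0, 0.2, -3.8, 0, 0, 0, -0.1], [0, -0.2, -3.8, 0, 0, 0, -0.1], [0, -0.6, -3.8, 0, 0, 0, -0.1], [0, -0.9, -3.7, 0, 0, 0, -0.1]]
[[0, -1.3, -3.6, 0, 0, 0, -0.1], [0, -1.7, -3.4, 0, 0, 0, -0.1], [0, -2.0, -3.2, 0, 0, 0, -0.1], [0, -2.3, -3.0, 0, 0, 0, -0.1], [0, -2.6, -2.8, 0, 0, 0, -0.1]]
[[0, -2.9, -2.5, 0, 0, 0, -0.1], [0, -3.1, -2.2, 0, 0, 0, -0.1], [0, -3.3, -1.9, 0, 0, 0, -0.1]]
1
[[0, 0.1, 3.8, 0, 0, 0, -0.1], [0, 0.5, 3.8, 0, 0, 0, -0.1], [0, 0.9, 3.7, 0, 0, 0, -0.1], [0, 1.2, 3.6, 0, 0, 0, -0.1], [0, 1.6, 3.5, 0, 0, 0, -0.1]]
[[0, 1.9, 3.3, 0, 0, 0, -0.1], [0, 2.2, 3.1, 0, 0, 0, -0.1], [0, 2.5, 2.8, 0, 0, 0, -0.1], [0, 2.8, 2.6, 0, 0, 0, -0.1], [0, 3.0, 2.3, 0, 0, 0, -0.1]]
[[0, 3.3, 2.0, 0, 0, 0, -0.1], [0, 3.4, 1.
[... 620 characters left out ...]
 0, 0, -0.1], [0, 2.9, -2.5, 0, 0, 0, -0.1]]
[[0, 2.6, -2.7, 0, 0, 0, -0.1], [0, 2.4, -3.0, 0, 0, 0, -0.1], [0, 2.0, -3.2, 0, 0, 0, -0.1]]
4
[[0, -3.8, 0.1, 0, 0, 0, -0.1], [0, -3.8, 0.5, 0, 0, 0, -0.1], [0, -3.7, 0.9, 0, 0, 0, -0.1], [0, -3.6, 1.2, 0, 0, 0, -0.1], [0, -3.5, 1.6, 0, 0, 0, -0.1]]
[[0, -3.3, 1.9, 0, 0, 0, -0.1], [0, -3.1, 2.2, 0, 0, 0, -0.1], [0, -2.8, 2.5, 0, 0, 0, -0.1], [0, -2.6, 2.8, 0, 0, 0, -0.1], [0, -2.3, 3.1, 0, 0, 0, -0.1]]
[[0, -2.0, 3.3, 0, 0, 0, -0.1], [0, -1.6, 3.4, 0, 0, 0, -0.1], [0, -1.3, 3.6, 0, 0, 0, -0.1], [0, -0.9, 3.7, 0, 0, 0, -0.1], [0, -0.5, 3.8, 0, 0, 0, -0.1]]
[[0, -0.1, 3.8, 0, 0, 0, -0.1], [0, 0.2, 3.8, 0, 0, 0, -0.1], [0, 0.6, 3.8, 0, 0, 0, -0.1]]
```

Emit:
drive_tool:
  rows:
    - [0, 2.3, -3.0, 0, 0, 0, -0.1]

```text
time_s: 16.0
tcp_pos: [0.6195, -0.1731, 0.0856]
ee_rot: [[-0.997, -0.081, 0.0], [-0.081, 0.997, 0.001], [-0.0, 0.001, -1.0]]
wrist_force: [-0.7, 0.6, -0.4]
gripper_width: 0.004
gripper_force: 0.0
```

Emit:
drive_tool:
  rows:
    - [0, 2.0, -3.2, 0, 0, 0, -0.1]

```text
time_s: 16.08
tcp_pos: [0.6219, -0.1765, 0.086]
ee_rot: [[-1.0, 0.022, 0.001], [0.022, 1.0, 0.002], [-0.001, 0.002, -1.0]]
wrist_force: [-0.9, 2.4, 0.2]
gripper_width: 0.006
gripper_force: 1.5
```

Emit:
drive_tool:
  rows:
    - [0, 1.7, -3.4, 0, 0, 0, -0.1]
    - [0, 1.3, -3.6, 0, 0, 0, -0.1]

```text
time_s: 16.25
tcp_pos: [0.6247, -0.1828, 0.0858]
ee_rot: [[-0.975, 0.221, 0.001], [0.221, 0.975, 0.003], [-0.001, 0.003, -1.0]]
wrist_force: [-1.1, 2.6, 0.1]
gripper_width: 0.003
gripper_force: 1.9
```

Emit:
drive_tool:
  rows:
    - [0, 0.9, -3.7, 0, 0, 0, -0.1]
    - [0, 0.6, -3.8, 0, 0, 0, -0.1]

```text
time_s: 16.42
tcp_pos: [0.6264, -0.19, 0.0858]
ee_rot: [[-0.912, 0.41, 0.002], [0.41, 0.912, 0.003], [-0.001, 0.004, -1.0]]
wrist_force: [0.5, 4.5, -0.1]
gripper_width: 0.004
gripper_force: 2.3
```

Emit:
drive_tool:
  rows:
    - [0, 0.2, -3.8, 0, 0, 0, -0.1]

```text
time_s: 16.5
tcp_pos: [0.6268, -0.1936, 0.0857]
ee_rot: [[-0.866, 0.499, 0.003], [0.499, 0.866, 0.003], [-0.001, 0.004, -1.0]]
wrist_force: [0.5, 5.2, -0.3]
gripper_width: 0.004
gripper_force: 2.5
```

Emit:
drive_tool:
  rows:
    - [0, -0.2, -3.8, 0, 0, 0, -0.1]

```text
time_s: 16.58
tcp_pos: [0.6267, -0.1973, 0.0857]
ee_rot: [[-0.812, 0.583, 0.003], [0.583, 0.812, 0.003], [-0.001, 0.004, -1.0]]
wrist_force: [1.1, 5.5, -1.4]
gripper_width: 0.008
gripper_force: 2.7
```

```bash
python3 -c "
from plan import *
torque(3);print(state()[1:])"
```

```text
Tf/33mm 6.09 |F| 5.6 g 2.68
(array([ 626.74899517, -197.33195842,   85.73695931]), np.float64(144.3166856583221))
```

Emit:
drive_tool:
  rows:
    - [0, -0.6, -3.8, 0, 0, 0, -0.1]
    - [0, -0.9, -3.7, 0, 0, 0, -0.1]

```text
time_s: 16.75
tcp_pos: [0.6256, -0.2045, 0.0857]
ee_rot: [[-0.68, 0.733, 0.004], [0.733, 0.68, 0.003], [-0.001, 0.005, -1.0]]
wrist_force: [1.2, 6.6, -2.0]
gripper_width: 0.008
gripper_force: 3.1
```

Emit:
drive_tool:
  rows:
    - [0, -1.3, -3.6, 0, 0, 0, -0.1]
    - [0, -1.7, -3.4, 0, 0, 0, -0.1]

```text
time_s: 16.92
tcp_pos: [0.6231, -0.2114, 0.0856]
ee_rot: [[-0.521, 0.853, 0.006], [0.853, 0.521, 0.003], [-0.001, 0.006, -1.0]]
wrist_force: [3.9, 6.8, -2.7]
gripper_width: 0.003
gripper_force: 3.4
```

Emit:
drive_tool:
  rows:
    - [0, -2.0, -3.2, 0, 0, 0, -0.1]

```text
time_s: 17.0
tcp_pos: [0.6214, -0.2145, 0.0857]
ee_rot: [[-0.433, 0.901, 0.006], [0.901, 0.433, 0.003], [-0.0, 0.007, -1.0]]
wrist_force: [3.9, 5.4, -2.9]
gripper_width: 0.003
gripper_force: 3.4
```

```bash
python3 -c "
from plan import *
torque(3);print(state()[1:],sense()['joints'][5])"
```

```text
Tf/33mm 7.32 |F| 6.67 g 3.357
(array([ 621.35618608, -214.53535772,   85.65645781]), np.float64(115.68052330946496)) -149.1132468775981
```

Emit:
drive_tool:
  rows:
    - [0, -1.8, -2.4, 0, 0, 0, -0.08]

```text
time_s: 17.08
tcp_pos: [0.6197, -0.217, 0.0856]
ee_rot: [[-0.36, 0.933, 0.007], [0.933, 0.36, 0.002], [-0.0, 0.007, -1.0]]
wrist_force: [3.5, 6.5, -3.0]
gripper_width: 0.003
gripper_force: 3.4
```

Emit:
drive_tool:
  rows:
    - [0, 2.5, 3.3, 0, 0, 0, 0]
    - [0, 0, 0, 20, 0, 0, 0]
    - [0, 0, 0, 18, 0, 0, 0]
    - [0, 0, 0, 0, 0, 0, 0.1165]
    - [0, 0, 0, 0, 0, 0, 0.1165]

```text
time_s: 17.5
tcp_pos: [0.6212, -0.2157, 0.1256]
ee_rot: [[-0.575, 0.818, 0.005], [0.818, 0.575, -0.0], [-0.003, 0.004, -1.0]]
wrist_force: [-0.4, -0.2, 0.4]
gripper_width: 0.001
gripper_force: 0.0
```

Emit:
drive_tool:
  rows:
    - [0, 0, 0, 0, 0, 0, 0.1165]
    - [0, -3.8, 6.9, 0, 0, 0, 0.1165]
    - [0, -3.8, 6.9, 0, 0, 0, 0.1165]
    - [0, -3.8, 6.9, 0, 0, 0, 0.1165]
    - [0, -3.8, 6.9, 0, 0, 0, 0.1165]

```text
time_s: 17.92
tcp_pos: [0.6049, -0.1878, 0.1238]
ee_rot: [[-0.93, 0.367, 0.001], [0.367, 0.93, 0.001], [-0.001, 0.001, -1.0]]
wrist_force: [-0.1, -0.0, -0.3]
gripper_width: 0.002
gripper_force: 0.0
```

Emit:
drive_tool:
  rows:
    - [0, -3.8, 6.9, 0, 0, 0, 0.1165]
    - [0, -3.8, 6.9, 0, 0, 0, 0.1165]
    - [0, -3.8, 6.9, 0, 0, 0, 0.1165]
    - [0, -3.8, 6.9, 0, 0, 0, 0.1165]
    - [0, -3.8, 6.9, 0, 0, 0, 0.1165]

```text
time_s: 18.33
tcp_pos: [0.5859, -0.1532, 0.1238]
ee_rot: [[-0.979, -0.206, 0.0], [-0.206, 0.979, 0.001], [-0.001, 0.001, -1.0]]
wrist_force: [0.1, 0.3, 0.2]
gripper_width: 0.006
gripper_force: 0.0
```

Emit:
drive_tool:
  rows:
    - [0, -3.8, 6.9, 0, 0, 0, 0.1165]
    - [0, -3.8, 6.9, 0, 0, 0, 0.1165]
    - [0, -3.8, 6.9, 0, 0, 0, 0.1165]
    - [0, -3.8, 6.9, 0, 0, 0, 0.1165]
    - [0, -3.8, 6.9, 0, 0, 0, 0.1165]

```text
time_s: 18.75
tcp_pos: [0.5669, -0.1187, 0.1239]
ee_rot: [[-0.704, -0.71, -0.0], [-0.71, 0.704, 0.001], [-0.0, 0.001, -1.0]]
wrist_force: [0.4, -0.6, -0.8]
gripper_width: 0.003
gripper_force: 0.0
```

Emit:
drive_tool:
  rows:
    - [0, -3.8, 6.9, 0, 0, 0, 0.1165]
    - [0, -3.8, 6.9, 0, 0, 0, 0.1165]
    - [0, -3.8, 6.9, 0, 0, 0, 0.1165]
    - [0, -3.8, 6.9, 0, 0, 0, 0.1165]
    - [0, -3.8, 6.9, 0, 0, 0, 0.1165]

```text
time_s: 19.17
tcp_pos: [0.548, -0.0842, 0.1238]
ee_rot: [[-0.197, -0.98, -0.001], [-0.98, 0.197, -0.0], [0.0, 0.001, -1.0]]
wrist_force: [0.1, 0.8, -0.0]
gripper_width: 0.007
gripper_force: 0.0
```

Emit:
drive_tool:
  rows:
    - [0, -3.8, 6.9, 0, 0, 0, 0.1165]
    - [0, -3.8, 6.9, 0, 0, 0, 0.1165]
    - [0, -3.8, 6.9, 0, 0, 0, 0.1165]
    - [0, -3.8, 6.9, 0, 0, 0, 0.1165]
    - [0, -3.8, 6.9, 0, 0, 0, 0.1165]

```text
time_s: 19.58
tcp_pos: [0.529, -0.0497, 0.1238]
ee_rot: [[0.375, -0.927, -0.0], [-0.927, -0.375, -0.001], [0.001, 0.001, -1.0]]
wrist_force: [0.5, 0.8, -0.2]
gripper_width: 0.004
gripper_force: 0.0
```

Emit:
drive_tool:
  rows:
    - [0, -3.8, 6.9, 0, 0, 0, 0.1165]
    - [0, -3.8, 6.9, 0, 0, 0, 0.1165]
    - [0, -3.8, 6.9, 0, 0, 0, 0.1165]
    - [0, -3.8, 6.9, 0, 0, 0, 0.1165]
    - [0, -3.8, 6.9, 0, 0, 0, 0.1165]

```text
time_s: 20.0
tcp_pos: [0.51, -0.0152, 0.1238]
ee_rot: [[0.823, -0.568, 0.0], [-0.568, -0.823, -0.002], [0.001, 0.001, -1.0]]
wrist_force: [-0.2, -1.0, 0.8]
gripper_width: 0.008
gripper_force: 0.0
```

Emit:
drive_tool:
  rows:
    - [0, 0, 0, 0, 0, 0, 0.1165]
    - [0, 0, 0, 0, 0, 0, 0]
    - [0, 0, 0, 0, 0, 0, 0]

```text
time_s: 20.25
tcp_pos: [0.5103, -0.0154, 0.1235]
ee_rot: [[0.879, -0.478, 0.0], [-0.478, -0.879, -0.001], [0.001, 0.001, -1.0]]
wrist_force: [-0.1, -0.3, 0.7]
gripper_width: 0.007
gripper_force: 0.0
```

```bash
python3 -c "
from plan import *
print(state()[1:],pose(1,151.3),sense()['joints'].round(1),sense()['ee_rot'][:,2].round(3))"
```

```text
(array([510.25955582, -15.40405346, 123.50505172]), np.float64(-28.522777952636567)) [509.52993015  -8.51840169] [ 16.6  18.1 -24.8   0.1 -47.1  44.8] [ 0.    -0.001 -1.   ]
```

Emit:
drive_tool:
  rows:
    - [0, -0.7, 6.5, -18, 0, 0, 0]
    - [0, 0, 0, -18, 0, 0, 0]
    - [0, 0, 0, 0, 0, 0, 0]
    - [0, 0, 0, 0, 0, 0, 0]

```text
time_s: 20.58
tcp_pos: [0.509, -0.0093, 0.0863]
ee_rot: [[0.879, -0.478, -0.003], [-0.478, -0.879, -0.002], [-0.001, 0.003, -1.0]]
wrist_force: [0.3, 0.1, -0.6]
gripper_width: 0.001
gripper_force: 0.0
```

Emit:
drive_tool:
  rows:
    - [0, 0.1, 3.8, 0, 0, 0, -0.1]

```text
time_s: 20.67
tcp_pos: [0.51, -0.0056, 0.0874]
ee_rot: [[0.825, -0.564, -0.0], [-0.564, -0.825, -0.002], [0.001, 0.001, -1.0]]
wrist_force: [0.5, -0.4, 0.3]
gripper_width: 0.004
gripper_force: 0.0
```

Emit:
drive_tool:
  rows:
    - [0, 0.5, 3.8, 0, 0, 0, -0.1]

```text
time_s: 20.75
tcp_pos: [0.5104, -0.0018, 0.0877]
ee_rot: [[0.763, -0.646, -0.0], [-0.646, -0.763, -0.002], [0.001, 0.001, -1.0]]
wrist_force: [0.3, -4.2, -0.0]
gripper_width: 0.004
gripper_force: 1.5
```

Emit:
drive_tool:
  rows:
    - [0, 0.9, 3.7, 0, 0, 0, -0.1]
    - [0, 1.2, 3.6, 0, 0, 0, -0.1]

```text
time_s: 20.92
tcp_pos: [0.5118, 0.005, 0.0876]
ee_rot: [[0.619, -0.785, -0.002], [-0.785, -0.619, -0.002], [0.001, 0.003, -1.0]]
wrist_force: [-1.3, -3.5, -0.8]
gripper_width: 0.007
gripper_force: 1.9
```

Emit:
drive_tool:
  rows:
    - [0, 1.6, 3.5, 0, 0, 0, -0.1]
    - [0, 1.9, 3.3, 0, 0, 0, -0.1]

```text
time_s: 21.08
tcp_pos: [0.5145, 0.0114, 0.0874]
ee_rot: [[0.451, -0.893, -0.004], [-0.893, -0.451, -0.003], [0.001, 0.005, -1.0]]
wrist_force: [-0.6, -5.4, 0.2]
gripper_width: 0.006
gripper_force: 2.2
```

Emit:
drive_tool:
  rows:
    - [0, 2.2, 3.1, 0, 0, 0, -0.1]
    - [0, 2.5, 2.8, 0, 0, 0, -0.1]

```text
time_s: 21.25
tcp_pos: [0.5183, 0.017, 0.0872]
ee_rot: [[0.264, -0.964, -0.006], [-0.964, -0.264, -0.003], [0.001, 0.007, -1.0]]
wrist_force: [-3.2, -4.1, 1.5]
gripper_width: 0.004
gripper_force: 2.6
```

Emit:
drive_tool:
  rows:
    - [0, 2.8, 2.6, 0, 0, 0, -0.1]
    - [0, 3.0, 2.3, 0, 0, 0, -0.1]

```text
time_s: 21.42
tcp_pos: [0.5232, 0.0219, 0.0869]
ee_rot: [[0.067, -0.998, -0.009], [-0.998, -0.067, -0.003], [0.002, 0.009, -1.0]]
wrist_force: [-6.8, -3.0, 2.2]
gripper_width: 0.006
gripper_force: 3.1
```

```bash
python3 -c "
from plan import *
torque(1);print(state()[1:])"
```

```text
Tf/33mm 8.32 |F| 7.42 g 3.137
(array([523.16933669,  21.90481496,  86.94861958]), np.float64(-86.16396476644134))
```

Emit:
drive_tool:
  rows:
    - [0, 3.3, 2.0, 0, 0, 0, -0.1]
    - [0, 3.4, 1.6, 0, 0, 0, -0.1]

```text
time_s: 21.58
tcp_pos: [0.5292, 0.0258, 0.0868]
ee_rot: [[-0.133, -0.991, -0.01], [-0.991, 0.133, -0.002], [0.003, 0.009, -1.0]]
wrist_force: [-8.1, 0.5, 1.4]
gripper_width: 0.006
gripper_force: 3.6
```

Emit:
drive_tool:
  rows:
    - [0, 3.6, 1.3, 0, 0, 0, -0.1]

```text
time_s: 21.67
tcp_pos: [0.5327, 0.0274, 0.0867]
ee_rot: [[-0.231, -0.973, -0.01], [-0.973, 0.231, -0.001], [0.003, 0.009, -1.0]]
wrist_force: [-8.5, 2.3, 1.9]
gripper_width: 0.004
gripper_force: 4.2
```

Emit:
drive_tool:
  rows:
    - [0, 1.9, 0.4, 0, 0, 0, -0.05]

```text
time_s: 21.75
tcp_pos: [0.5349, 0.0281, 0.0867]
ee_rot: [[-0.279, -0.96, -0.009], [-0.96, 0.279, -0.001], [0.003, 0.009, -1.0]]
wrist_force: [-7.1, 2.3, 1.7]
gripper_width: 0.008
gripper_force: 4.0
```

```bash
python3 -c "
from plan import *
torque(1);p,y=state()[1:];print(p,y)
print(pose(2,94.2+8.6),pose(2,94.2+188.6))
print(sense()['joints'])"
```

```text
Tf/33mm 6.83 |F| 7.49 g 4.019
[534.87888143  28.072676    86.71524583] -106.17922540243316
[636.96106185 -52.02949276] [ 688.63893815 -107.97050724]
[ 20.28307778  23.26482672 -23.04779373  -0.20310583 -44.20959726
 -36.31693631]
```

Emit:
drive_tool:
  rows:
    - [0, -4, -0.8, 0, 0, 0, 0]
    - [0, 0, 0, 20, 0, 0, 0]
    - [0, 0, 0, 18, 0, 0, 0]
    - [0, 21.2, -15.9, 0, 0, 0, 0.101]
    - [0, 21.2, -15.9, 0, 0, 0, 0.101]

```text
time_s: 22.17
tcp_pos: [0.5784, -0.0035, 0.1281]
ee_rot: [[-0.067, -0.998, 0.005], [-0.998, 0.067, 0.001], [-0.001, -0.005, -1.0]]
wrist_force: [1.3, 0.7, 0.2]
gripper_width: 0.003
gripper_force: 0.0
```

Emit:
drive_tool:
  rows:
    - [0, 21.2, -15.9, 0, 0, 0, 0.101]
    - [0, 21.2, -15.9, 0, 0, 0, 0.101]
    - [0, 21.2, -15.9, 0, 0, 0, 0.101]
    - [0, 0, 0, 0, 0, 0, 0]
    - [0, 0, 0, 0, 0, 0, 0]

```text
time_s: 22.58
tcp_pos: [0.6413, -0.0526, 0.1252]
ee_rot: [[0.224, -0.975, 0.0], [-0.975, -0.224, -0.0], [0.0, -0.0, -1.0]]
wrist_force: [-0.3, 0.4, -0.5]
gripper_width: 0.007
gripper_force: 0.0
```

Emit:
drive_tool:
  rows:
    - [0, 0, 0, 0, 0, 0, 0]
    - [0, 0, 0, 0, 0, 0, 0]

```text
time_s: 22.75
tcp_pos: [0.6396, -0.0511, 0.1251]
ee_rot: [[0.227, -0.974, -0.001], [-0.974, -0.227, -0.0], [-0.0, 0.001, -1.0]]
wrist_force: [-0.2, -0.5, 1.5]
gripper_width: 0.004
gripper_force: 0.0
```

```bash
python3 -c "
from plan import *
p,y=state()[1:];print(p,y,pose(2,y+180),sense()['ee_rot'][:,2].round(3))"
```

```text
[639.6495104  -51.12357051 125.13202628] -76.89656421988104 [636.81329439 -52.16672618] [-0.001 -0.    -1.   ]
```

Emit:
drive_tool:
  rows:
    - [0, -3, -1.2, -19, 0, 0, 0]
    - [0, 0, 0, -19, 0, 0, 0]
    - [0, 0, 0, 0, 0, 0, 0]
    - [0, 0, 0, 0, 0, 0, 0]

```text
time_s: 23.08
tcp_pos: [0.6363, -0.0522, 0.0863]
ee_rot: [[0.228, -0.974, -0.004], [-0.974, -0.228, -0.001], [0.0, 0.004, -1.0]]
wrist_force: [0.7, -0.7, -0.2]
gripper_width: 0.003
gripper_force: 0.0
```

Emit:
drive_tool:
  rows:
    - [0, 2.9, 2.4, 0, 0, 0, -0.1]
    - [0, 3.2, 2.1, 0, 0, 0, -0.1]

```text
time_s: 23.25
tcp_pos: [0.6432, -0.048, 0.0881]
ee_rot: [[0.025, -1.0, -0.001], [-1.0, -0.025, -0.0], [0.0, 0.001, -1.0]]
wrist_force: [-2.2, -0.9, -0.9]
gripper_width: 0.007
gripper_force: 1.2
```

Emit:
drive_tool:
  rows:
    - [0, 3.3, 1.8, 0, 0, 0, -0.1]
    - [0, 3.5, 1.5, 0, 0, 0, -0.1]

```text
time_s: 23.42
tcp_pos: [0.6491, -0.0448, 0.0879]
ee_rot: [[-0.175, -0.985, -0.004], [-0.985, 0.175, -0.0], [0.001, 0.003, -1.0]]
wrist_force: [-2.2, -1.3, 1.4]
gripper_width: 0.006
gripper_force: 1.6
```

Emit:
drive_tool:
  rows:
    - [0, 3.6, 1.1, 0, 0, 0, -0.1]
    - [0, 3.7, 0.7, 0, 0, 0, -0.1]

```text
time_s: 23.58
tcp_pos: [0.6558, -0.0429, 0.0877]
ee_rot: [[-0.367, -0.93, -0.005], [-0.93, 0.367, 0.0], [0.002, 0.005, -1.0]]
wrist_force: [-4.9, 0.6, 1.4]
gripper_width: 0.003
gripper_force: 2.0
```

Emit:
drive_tool:
  rows:
    - [0, 3.8, 0.4, 0, 0, 0, -0.1]
    - [0, 3.8, 0, 0, 0, 0, -0.1]

```text
time_s: 23.75
tcp_pos: [0.6631, -0.0423, 0.0876]
ee_rot: [[-0.545, -0.839, -0.006], [-0.839, 0.545, 0.001], [0.002, 0.005, -1.0]]
wrist_force: [-4.6, 0.5, 1.0]
gripper_width: 0.004
gripper_force: 2.5
```

Emit:
drive_tool:
  rows:
    - [0, 3.8, -0.4, 0, 0, 0, -0.1]
    - [0, 3.7, -0.8, 0, 0, 0, -0.1]

```text
time_s: 23.92
tcp_pos: [0.6703, -0.0432, 0.0875]
ee_rot: [[-0.7, -0.714, -0.006], [-0.714, 0.7, 0.001], [0.003, 0.005, -1.0]]
wrist_force: [-4.5, 1.7, 0.6]
gripper_width: 0.004
gripper_force: 3.0
```

```bash
python3 -c "
from plan import *
torque(2);print(state()[1:])"
```

```text
Tf/33mm 5.42 |F| 4.82 g 2.985
(array([670.26659207, -43.15323191,  87.45222516]), np.float64(-134.45712876586268))
```

Emit:
drive_tool:
  rows:
    - [0, 3.6, -1.1, 0, 0, 0, -0.1]
    - [0, 3.5, -1.5, 0, 0, 0, -0.1]

```text
time_s: 24.08
tcp_pos: [0.6772, -0.0454, 0.0873]
ee_rot: [[-0.828, -0.56, -0.006], [-0.56, 0.828, 0.002], [0.004, 0.005, -1.0]]
wrist_force: [-6.3, 3.6, 0.7]
gripper_width: 0.005
gripper_force: 3.3
```

Emit:
drive_tool:
  rows:
    - [0, 3.3, -1.8, 0, 0, 0, -0.1]

```text
time_s: 24.17
tcp_pos: [0.6805, -0.047, 0.0873]
ee_rot: [[-0.88, -0.475, -0.006], [-0.475, 0.88, 0.003], [0.004, 0.005, -1.0]]
wrist_force: [-6.4, 3.7, 0.3]
gripper_width: 0.008
gripper_force: 3.5
```

Emit:
drive_tool:
  rows:
    - [0, 2.2, -1.5, 0, 0, 0, -0.07]

```text
time_s: 24.25
tcp_pos: [0.6828, -0.0484, 0.0872]
ee_rot: [[-0.911, -0.413, -0.006], [-0.413, 0.911, 0.003], [0.004, 0.005, -1.0]]
wrist_force: [-4.8, 5.1, 0.6]
gripper_width: 0.003
gripper_force: 3.6
```

```bash
python3 -c "
from plan import *
torque(2);p,y=state()[1:];print(p,y,sense()['joints'].round(1))
print(pose(4,52.5+188.6))"
```

```text
Tf/33mm 7.69 |F| 6.99 g 3.58
[682.79644553 -48.35364879  87.23291378] -155.6328776162194 [  9.4  35.2  -0.6  -0.3 -54.5 -74.8]
[ 476.08550737 -161.07269467]
```

Emit:
drive_tool:
  rows:
    - [0, -3.5, 2.3, 0, 0, 0, 0]
    - [0, 0, 0, 20, 0, 0, 0]
    - [0, 0, 0, 18, 0, 0, 0]
    - [0, 0, 0, 0, 0, 0, 0]
    - [0, -29.1, -16.4, 0, 0, 0, 0.0916]

```text
time_s: 24.67
tcp_pos: [0.6578, -0.0616, 0.1271]
ee_rot: [[-0.864, -0.504, 0.01], [-0.504, 0.864, 0.001], [-0.009, -0.004, -1.0]]
wrist_force: [0.7, -1.6, -0.4]
gripper_width: 0.006
gripper_force: 0.0
```

Emit:
drive_tool:
  rows:
    - [0, -29.1, -16.4, 0, 0, 0, 0.0916]
    - [0, -29.1, -16.4, 0, 0, 0, 0.0916]
    - [0, -29.1, -16.4, 0, 0, 0, 0.0916]
    - [0, -29.1, -16.4, 0, 0, 0, 0.0916]
    - [0, -29.1, -16.4, 0, 0, 0, 0.0916]

```text
time_s: 25.08
tcp_pos: [0.506, -0.1464, 0.1255]
ee_rot: [[-0.552, -0.834, 0.001], [-0.834, 0.552, 0.0], [-0.001, -0.001, -1.0]]
wrist_force: [-0.0, -0.3, -0.5]
gripper_width: 0.006
gripper_force: 0.0
```

Emit:
drive_tool:
  rows:
    - [0, -29.1, -16.4, 0, 0, 0, 0.0916]
    - [0, 0, 0, 0, 0, 0, 0]
    - [0, 0, 0, 0, 0, 0, 0]
    - [0, 0, 0, 0, 0, 0, 0]
    - [0, 0, 0, 0, 0, 0, 0]

```text
time_s: 25.5
tcp_pos: [0.4794, -0.1619, 0.1251]
ee_rot: [[-0.479, -0.878, 0.001], [-0.878, 0.479, 0.001], [-0.001, -0.001, -1.0]]
wrist_force: [0.4, 0.5, -0.1]
gripper_width: 0.005
gripper_force: 0.0
```

```bash
python3 -c "
from plan import *
p,y=state()[1:];print(p,y,pose(4,y),pose(4,y+8.6),sense()['ee_rot'][:,2].round(3))"
```

```text
[ 479.38086465 -161.91317037  125.09761064] -118.60198868137648 [ 476.2835239  -161.06861418] [ 481.96619319 -160.50846714] [ 0.001  0.001 -1.   ]
```

Emit:
drive_tool:
  rows:
    - [0, -2.5, 0.8, -19, 0, 0, 0]
    - [0, 0, 0, -19, 0, 0, 0]
    - [0, 0, 0, 0, 0, 0, 0]
    - [0, 0, 0, 0, 0, 0, 0]

```text
time_s: 25.83
tcp_pos: [0.4758, -0.1611, 0.0859]
ee_rot: [[-0.478, -0.878, -0.003], [-0.878, 0.478, 0.001], [0.001, 0.003, -1.0]]
wrist_force: [0.2, -0.0, -0.3]
gripper_width: 0.001
gripper_force: 0.0
```

Emit:
drive_tool:
  rows:
    - [0, -3.8, 0.1, 0, 0, 0, -0.1]
    - [0, -3.8, 0.5, 0, 0, 0, -0.1]

```text
time_s: 26.0
tcp_pos: [0.4699, -0.1608, 0.0876]
ee_rot: [[-0.647, -0.763, 0.002], [-0.763, 0.647, 0.0], [-0.002, -0.001, -1.0]]
wrist_force: [1.0, -0.3, -1.3]
gripper_width: 0.009
gripper_force: 0.9
```

Emit:
drive_tool:
  rows:
    - [0, -3.7, 0.9, 0, 0, 0, -0.1]
    - [0, -3.6, 1.2, 0, 0, 0, -0.1]

```text
time_s: 26.17
tcp_pos: [0.4627, -0.1589, 0.088]
ee_rot: [[-0.786, -0.619, 0.003], [-0.619, 0.786, 0.0], [-0.003, -0.002, -1.0]]
wrist_force: [1.2, -3.4, -1.3]
gripper_width: 0.001
gripper_force: 1.3
```

Emit:
drive_tool:
  rows:
    - [0, -3.5, 1.6, 0, 0, 0, -0.1]
    - [0, -3.3, 1.9, 0, 0, 0, -0.1]

```text
time_s: 26.33
tcp_pos: [0.4556, -0.1556, 0.0879]
ee_rot: [[-0.893, -0.45, 0.003], [-0.45, 0.893, 0.0], [-0.003, -0.001, -1.0]]
wrist_force: [1.0, -3.1, -3.2]
gripper_width: 0.005
gripper_force: 1.8
```

Emit:
drive_tool:
  rows:
    - [0, -3.1, 2.2, 0, 0, 0, -0.1]
    - [0, -2.8, 2.5, 0, 0, 0, -0.1]

```text
time_s: 26.5
tcp_pos: [0.4493, -0.151, 0.0878]
ee_rot: [[-0.965, -0.264, 0.002], [-0.264, 0.965, 0.0], [-0.002, -0.0, -1.0]]
wrist_force: [-0.2, -5.3, -2.1]
gripper_width: 0.007
gripper_force: 2.2
```

Emit:
drive_tool:
  rows:
    - [0, -2.6, 2.8, 0, 0, 0, -0.1]
    - [0, -2.3, 3.1, 0, 0, 0, -0.1]

```text
time_s: 26.67
tcp_pos: [0.444, -0.1452, 0.0876]
ee_rot: [[-0.998, -0.067, 0.002], [-0.067, 0.998, 0.0], [-0.002, -0.0, -1.0]]
wrist_force: [0.5, -6.2, -3.0]
gripper_width: 0.002
gripper_force: 2.7
```

```bash
python3 -c "
from plan import *
torque(4);print(state()[1:])"
```

```text
Tf/33mm 6.22 |F| 6.21 g 2.702
(array([ 443.99437289, -145.22543787,   87.6387719 ]), np.float64(-176.16162209510486))
```

Emit:
drive_tool:
  rows:
    - [0, -2.0, 3.3, 0, 0, 0, -0.1]
    - [0, -1.6, 3.4, 0, 0, 0, -0.1]

```text
time_s: 26.83
tcp_pos: [0.44, -0.1386, 0.0875]
ee_rot: [[-0.991, 0.133, 0.001], [0.133, 0.991, 0.0], [-0.001, 0.0, -1.0]]
wrist_force: [-0.1, -5.6, -3.1]
gripper_width: 0.006
gripper_force: 2.9
```

Emit:
drive_tool:
  rows:
    - [0, -1.3, 3.6, 0, 0, 0, -0.1]

```text
time_s: 26.92
tcp_pos: [0.4384, -0.135, 0.0874]
ee_rot: [[-0.973, 0.231, 0.001], [0.231, 0.973, -0.0], [-0.001, 0.0, -1.0]]
wrist_force: [0.7, -7.0, -2.7]
gripper_width: 0.007
gripper_force: 3.2
```

Emit:
drive_tool:
  rows:
    - [0, -0.9, 3.7, 0, 0, 0, -0.1]

```text
time_s: 27.0
tcp_pos: [0.4373, -0.1313, 0.0873]
ee_rot: [[-0.945, 0.327, 0.0], [0.327, 0.945, -0.0], [-0.0, -0.0, -1.0]]
wrist_force: [-1.1, -7.9, -2.8]
gripper_width: 0.007
gripper_force: 3.5
```

```bash
python3 -c "
from plan import *
torque(4);print(state()[1:])"
```

```text
Tf/33mm 8.84 |F| 7.97 g 3.494
(array([ 437.33367849, -131.33527179,   87.33759373]), np.float64(160.91185413289315))
```

Emit:
drive_tool:
  rows:
    - [0, 1, -4, 0, 0, 0, 0]
    - [0, 0, 0, 20, 0, 0, 0]
    - [0, 0, 0, 30, 0, 0, 0]
    - [0, -15, 0, 35, 0, 0, 0]
    - [0, -15, 0, 35, 0, 0, 0]

```text
time_s: 27.42
tcp_pos: [0.4089, -0.1347, 0.2088]
ee_rot: [[-0.947, 0.32, 0.002], [0.32, 0.947, 0.001], [-0.001, 0.002, -1.0]]
wrist_force: [0.8, 0.5, 0.6]
gripper_width: 0.008
gripper_force: 0.0
```

Emit:
drive_tool:
  rows:
    - [0, -30, -20, 15, 0, 0, 0]
    - [0, -25, -20, 0, 0, 0, 0]
    - [0, 0, 0, 0, 0, 0, 0]
    - [0, 0, 0, 0, 0, 0, 0]
    - [0, 0, 0, 0, 0, 0, 0]

```text
time_s: 27.83
tcp_pos: [0.354, -0.1749, 0.2225]
ee_rot: [[-0.947, 0.322, 0.003], [0.322, 0.947, 0.001], [-0.003, 0.002, -1.0]]
wrist_force: [-0.3, 0.7, -0.2]
gripper_width: 0.005
gripper_force: 0.0
```

```bash
python3 -c "
from plan import *
c=capture('scene');cv2.imwrite('pics/end.png',cv2.resize(c['frame'][150:300,190:360],None,fx=4.5,fy=4)[:,:,::-1])
print(state()[1:])"
```

```text
(array([ 354.10473124, -174.64566753,  222.09415608]), np.float64(161.21924264193143))
```

View pics/end.png

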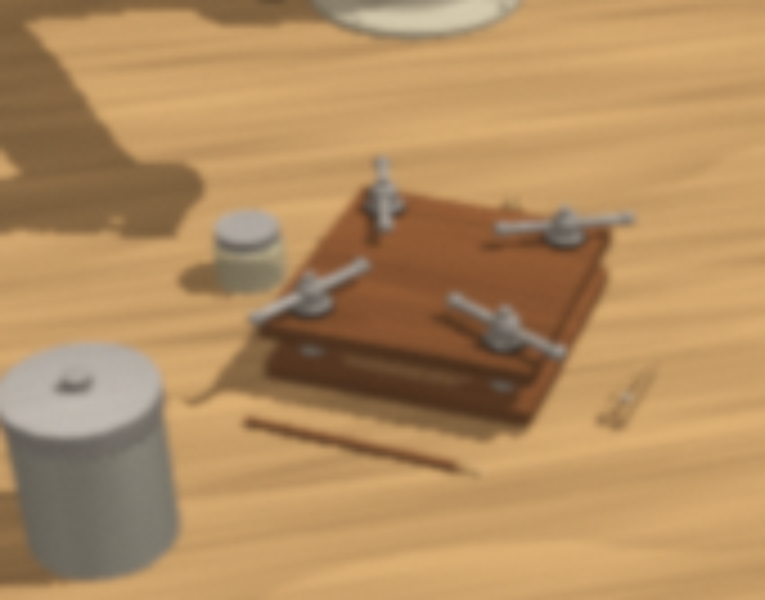

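The end picture shows all four nuts turned, at about (383,200), (565,225), (505,330) and (313,295). The jar (248,250), pencil (360,445), peg (625,395) and tin haven't moved, and the arm is clear of the press.

```bash
python3 -c "
from station import finish_job
print(finish_job())"
```

```text
the job is handed in; nothing more can be done
None
```

I nipped all four nuts and then brought them up firm, one diagonal and then the other in each pass. Each nut went 1.2 to 1.25 rad (about 70 degrees) past its nip, and the job was handed in at about 28 s. The push forces read below your figures throughout (about 1.5 N free, 3 N nipped, 7 to 8 N firm), so I judged nip and firm by the rise in force and by angle. Nut 4's nip may have been a little light. Joint 6 ran onto its range limit once, so I lifted and came back to that nut from the other wrist side. The jar, pencil, tin and one peg look unmoved in the last picture. I didn't recheck the other bystanders, and no verdict came back.

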